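Fit the headphone stand and hang up the headphones

ROBOT

A 6-joint arm with a two-finger parallel gripper is mounted at the origin on the work surface. World frame = base frame: x ahead of the robot, y to its left, z up, the work surface at z = 0. Lengths are in m, angles in degrees, forces in N, time in s.
With the tool pointing down it reaches from about 0.25 to 0.725 m from the base axis. Payload 4 kg.
Tool frame: the origin (TCP) lies at the centre of the arm's flange, where the gripper is bolted on; the fingertips stand 173 mm ahead of it and the grasp point (between the pads) lies 155 mm ahead of it; z points along the fingers, y is the line along which they close (so a half turn about z gives the same grasp; the last joint's range is limited). The gripper opens to 85 mm and grips with 20 to 120 N. Pads are 22 mm wide; open, the fingers measure 114 mm over their backs; the gripper's body (76 mm by 85 mm) begins 54 mm behind the grasp point. The pads swing forward as they close: fully open they stand 13 mm farther back than shut.
Start: joints at [-65.26, 13.785, 0.286, 76.501, 0, 90], TCP at [0.209, -0.454, 0.405] pointing down, gripper open.
Joint ranges: [-155.79, 155.79], [-60.16, 107.12], [-62.33, 73.08], [-114, 123.19], [-81.49, 82.49], [-180, 180]. Speed limits (degrees/s): [159.86, 159.86, 180, 180, 180, 180].

INTERFACE

Orientations are given as [roll, pitch, yaw] about the fixed x, y, z axes, in that order (R = Rz(yaw) Ry(pitch) Rx(roll)).
In Python, from workcell import r, imaging gives the robot as it stands.
- The arm moves only by the tool jog_arm, never from a script. Its argument "deltas" is a list of rows, each a list of 5 numbers: the opening, from 0 (shut) to 1 (fully open), then the shift along the world's x, y, z normalised to -1 to 1, where 1 is 0.1 m, then the turn about the world's z normalised to -1 to 1, where 1 is 30 degrees. In form: [[hand, dx, dy, dz, yaw], ...]. A call has 1 to 20 rows; each row is the pose to reach, as a shift and turn from the pose commanded when the call began; what a row does not reach only later rows make up. A row lasts 1/10 s, in which the tool goes at most 50 mm and 8.59 degrees, less where a joint would pass 70% of its speed; a pose out of reach is approached as far as the arm can. A call with a number of a shift or a turn outside -1 to 1 is refused whole. A call with a gripper value outside its range is refused whole. The fingers move at their own pace and stop on an object; "squeeze" is the grip in N (left out, the last holds). Time passes only in rows, so rows that repeat a pose let the fingers close. It gives the time, the measured TCP pose, the force, the opening and the grip force at its end, in the units of the state.
- r.observe(): the state, without advancing time (a new reading comes with each control period).
- imaging.capture(name): name is "side" or "top" or "wrist"; returns the picture (400x640x3 uint8, red, green, blue); there is no depth.
- imaging.camera_params(name): a dict with "K" (3x3 intrinsics, pixels), "R" (3x3) and "t" (3): a world point X has camera coordinates R X + t. Camera axes: x right, y down, z forward; pixel columns grow to the right and rows downward; lengths in m; the calibration is good to about 2 mm. The wrist camera is an equidistant fisheye: a pixel r from the principal point sees the ray r / f radians off the axis. A picture is of the moment at which its call begins: read the wrist's pose just before it. camera_params takes no time and is no camera call; for the wrist camera it gives the pose at the moment of the call.
- r.finish_job(): hands the job in; it is judged then, once.
The state is a dict: "time": time; "qpos": joint angles; "dq": joint speeds; "joint_torque": joint torques, N m; "position": TCP position; "tcp_rot": TCP orientation; "contact_force": force on the tool from outside, world axes, zero at the start; "torque": the same for the moment, N m; "grip_width": opening from 0.0 (shut) to 1.0 (fully open); "gripper_force": force on a finger pad.
Only numpy, scipy, OpenCV 4.12 (cv2) and the standard library are available. Lean on these libraries where they do the work, as an engineer would, in place of code of your own. Each camera call takes 0.05 s, during which the arm holds its last target. There are 200 camera calls.

TASK

Push the headphone stand fully home and square into the corner of the wooden fence on the ledge, then swing the brass turnbutton across in front of its base to lock it in. Once it is locked, hang every pair of headphones over the stand's bar, side by side, headband on the bar with one ear cup on each side. Leave everything else on the ledge where it is.

Things in the scene. Friction and masses are not known exactly. Their poses are not given: they have to be found in the camera images.
- fence: fixed L-shaped wooden fence, 30 mm high, 18 mm thick; origin at its inside corner on the ledge. Back rail along its y axis from y = -370 to +18 mm, inside face at x = 0; side rail along its x axis from x = -105 to 0, inside face at y = 0. The stand belongs in the quadrant x < 0, y < 0. Its place and yaw vary
- stand: loose 0.6 kg headphone stand: wooden base 110 (x) by 330 (y) by 20 mm high, two posts at y = +-156 mm, 12 mm thick in y, 168 mm high, joined by a round 14 mm steel bar along y. Origin under the middle of the base. When home its axes match the fence's: +x edge on the back rail, +y end on the side rail. Slides under about 4 to 8 N
- stand_corner (a point): bottom corner of the stand's base at its +x, +y: goes into the fence's inside corner
- stand_end (a point): bottom corner of the stand's base at its +x, -y: the other end of the edge that goes against the back rail
- bar_mid (a point): middle of the bar's top line, 165 mm above the ledge; axes as the stand's (y along the bar). The bar is free for 150 mm either way, up to the posts
- turnbutton (a joint): angle of the brass turnbutton, an upright flat bar 4 to 30 mm above the ledge, 14 mm thick, reaching 65 mm from a vertical pivot. 0 = shut (hard stop): points to the fence's -y, 4 mm clear of the front (-x) edge of the homed base; pi/2 = open: points to the fence's -x. Closing turns it counter-clockwise from above. Stays where left; about 1.5 N to move
- button_pivot (a point): pivot axis of the turnbutton, 17 mm above the ledge, fixed to the fence at its x = -121, y = +9 mm
- button_tip (a point): point on the turnbutton 60 mm from its pivot axis, 17 mm above the ledge
- phones1: child's headphones (140 g, may be absent), one of four alike, standing on two ear cups, headband up; origin under its middle, at the cup bottoms. y cup to cup (126 mm), x across the band, along the bar when hung; either way round. 122 mm tall; cups 56 mm in x, 74 mm apart. Pinch the top cushion: 24 mm in x, 52 mm in y, z 107 to 122 mm; under it a V groove seats on the bar, bar top then at z = 104
- phones2: child's headphones (140 g, may be absent), one of four alike, standing on two ear cups, headband up; origin under its middle, at the cup bottoms. y cup to cup (126 mm), x across the band, along the bar when hung; either way round. 122 mm tall; cups 56 mm in x, 74 mm apart. Pinch the top cushion: 24 mm in x, 52 mm in y, z 107 to 122 mm; under it a V groove seats on the bar, bar top then at z = 104
- phones3: child's headphones (140 g, may be absent), one of four alike, standing on two ear cups, headband up; origin under its middle, at the cup bottoms. y cup to cup (126 mm), x across the band, along the bar when hung; either way round. 122 mm tall; cups 56 mm in x, 74 mm apart. Pinch the top cushion: 24 mm in x, 52 mm in y, z 107 to 122 mm; under it a V groove seats on the bar, bar top then at z = 104
- phones4: child's headphones (140 g, may be absent), one of four alike, standing on two ear cups, headband up; origin under its middle, at the cup bottoms. y cup to cup (126 mm), x across the band, along the bar when hung; either way round. 122 mm tall; cups 56 mm in x, 74 mm apart. Pinch the top cushion: 24 mm in x, 52 mm in y, z 107 to 122 mm; under it a V groove seats on the bar, bar top then at z = 104
- dish: white round ceramic dish, 110 mm across, 32 mm high; bystander
- torch: yellow plastic torch lying down, 155 mm long, 40 mm high; bystander
- clamp: chrome bulldog clamp, 75 mm long, 40 mm high; bystander
- shoetree1: grey plastic shoe tree, 240 mm long, 66 mm high, behind the fence; bystander
- shoetree2: second shoe tree, as the first
There are look-alikes about, which are no part of the job. What is shaped like the phones4 but pink is not meant.

How it is judged (in metres and radians):
On the way, in this order (a step that is already met when the one before it is completed fails the run):
1. the stand stands home and square in the fence corner (x of stand_corner in the frame of fence above -0.003 m and y of stand_corner in the frame of fence above -0.003 m and x of stand_end in the frame of fence above -0.004 m), for 0.2 s.
2. the turnbutton is shut with the stand home and all headphones still on the ledge (value of joint turnbutton below 0.15 rad and x of stand_corner in the frame of fence above -0.005 m and y of stand_corner in the frame of fence above -0.005 m and x of stand_end in the frame of fence above -0.006 m and height (world z) of each of phones1, phones2, phones3, phones4 below 0.03 m), for 0.2 s.
3. every pair of headphones hangs on the bar (z of phones1 in the frame of bar_mid between -0.112 and -0.092 m and x of phones1 in the frame of bar_mid between -0.03 and 0.03 m and y of phones1 in the frame of bar_mid between -0.14 and 0.14 m and angle between each of phones1, phones2, phones3, phones4's own z axis and vertical below 0.35 rad and angle between the x axis of each of phones1, phones2, phones3, phones4 and the y axis of stand, either way round below 0.45 rad and linear speed of each of phones1, phones2, phones3, phones4 below 0.05 m/s and contact force between each of phones1, phones2, phones3, phones4 and stand above 0.3 N and z of phones2 in the frame of bar_mid between -0.112 and -0.092 m and x of phones2 in the frame of bar_mid between -0.03 and 0.03 m and y of phones2 in the frame of bar_mid between -0.14 and 0.14 m and z of phones3 in the frame of bar_mid between -0.112 and -0.092 m and x of phones3 in the frame of bar_mid between -0.03 and 0.03 m and y of phones3 in the frame of bar_mid between -0.14 and 0.14 m and z of phones4 in the frame of bar_mid between -0.112 and -0.092 m and x of phones4 in the frame of bar_mid between -0.03 and 0.03 m and y of phones4 in the frame of bar_mid between -0.14 and 0.14 m), for 0.2 s.
At the end, for the whole second after the job is handed in: Stand corner within 5 mm of both rails, far end within 6 mm; turnbutton within 0.15 rad of shut; each pair of headphones rests on the bar: cushion within 10 mm of bar top, middle within 30 mm sideways and 140 mm of its middle, under 0.45 rad from square, tilt under 0.35 rad (all of step 3 and x of stand_corner in the frame of fence above -0.005 m and y of stand_corner in the frame of fence above -0.005 m and x of stand_end in the frame of fence above -0.006 m and value of joint turnbutton below 0.15 rad); the robot touches nothing.
It fails at once if a bystander is moved more than 5 cm (distance of any of dish, torch, clamp, shoetree1, shoetree2 from where it was at the start of the episode above 0.05 m).
It fails at once if the stand is tipped more than 0.25 rad (angle between stand's own z axis and vertical above 0.25 rad).
Of phones1, phones2, phones3, phones4 only 3 to 4 are there at a start; the rules pass over those that are not, and their reading is None.
At some moment in a run one of phones1, phones2, phones3, phones4 may be knocked a few centimetres aside while the robot is not near it.
It also fails if it takes over 210 s, if anything falls off the work surface, if the arm or the gripper's body presses on something with over 40 N, if the wrist force passes 120 N, or if a joint passes its speed limit or range.

## Working session

There is one attempt and no reset: what is moved stays moved. The work goes in short steps, Python scripts to look and compute and a tool call to move; the robot and the scene stay as the last step left them, time stands still between calls to the robot, and variables do not carry over. Pictures are saved under pics/ and viewed, at most 14 in all, crops included, and the job is handed in when it is done.

Besides the shell and the picture viewer there is one more tool, called after "Call:" by a JSON object that holds its "method" and its "body". jog_arm: Moves the arm, as the interface text tells. Its arguments: {"type":"object","properties":{"deltas":{"type":"array"},"squeeze":{"type":"number"}},"required":["deltas"]}

```bash
mkdir -p pics
cat > h.py <<'E'
import numpy as np, cv2
from workcell import r, imaging
def snap(n,f):
    im=imaging.capture(n); cv2.imwrite('pics/'+f+'.png',im[:,:,::-1]); return im
def pix2w(n,uv,z,P=None):
    P=P or imaging.camera_params(n); K=np.array(P['K']);R=np.array(P['R']);t=np.array(P['t'])
    out=[]
    for u,v in uv:
        d=R.T@np.linalg.inv(K)@[u,v,1]; c=-R.T@t
        out.append((c+d*(z-c[2])/d[2])[:2])
    return np.array(out)
def w2pix(n,X):
    P=imaging.camera_params(n); K=np.array(P['K'])
    p=(np.array(X)@np.array(P['R']).T+np.array(P['t']))@K.T
    return p[:,:2]/p[:,2:]
E
python3 - <<'E'
from h import *
im=snap('top','top0'); snap('side','side0')
for n in('top','side'):
    P=imaging.camera_params(n);print(n,np.round(P['K'],1).tolist(),np.round(P['R'],3).tolist(),np.round(-np.array(P['R']).T@P['t'],3))
cv2.imwrite('pics/top0b.png',cv2.resize(im[:,:,::-1],(800,500),interpolation=cv2.INTER_CUBIC))
print(r.observe())
E
```

```text
top [[365.5, 0.0, 315.8], [0.0, 365.5, 199.7], [0.0, 0.0, 1.0]] [[-0.023, -1.0, -0.008], [-0.991, 0.024, -0.132], [0.132, 0.005, -0.991]] [ 0.415 -0.077  1.089]
side [[454.7, 0.0, 321.7], [0.0, 454.7, 190.2], [0.0, 0.0, 1.0]] [[0.996, -0.089, -0.006], [-0.066, -0.689, -0.722], [0.06, 0.719, -0.692]] [ 0.468 -0.956  0.967]
{'time': 0.1, 'qpos': array([-6.52602834e+01,  1.38266486e+01,  2.23560244e-01,  7.65012958e+01,
       -1.09837080e-03,  9.00008455e+01]), 'dq': array([ 0.00973247, -0.11887536,  0.16986421,  0.09232565, -0.01541534,
        0.03340376]), 'joint_torque': array([ 5.60366079e-04, -3.73137474e+01,  2.53010398e+01,  1.08617530e-02,
       -1.86980662e-05,  2.41145079e-05]), 'position': array([ 0.2091505 , -0.45390271,  0.4039266 ]), 'tcp_rot': array([-1.79895616e+02,  1.09990941e-03,  2.47388731e+01]), 'contact_force': array([-0.25855419,  0.01306341,  0.10736831]), 'torque': array([-0.04840858,  0.03485639,  0.03477698]), 'gripper_force': 0.0, 'grip_width': 0.9950164908684672}
```

View pics/top0b.png

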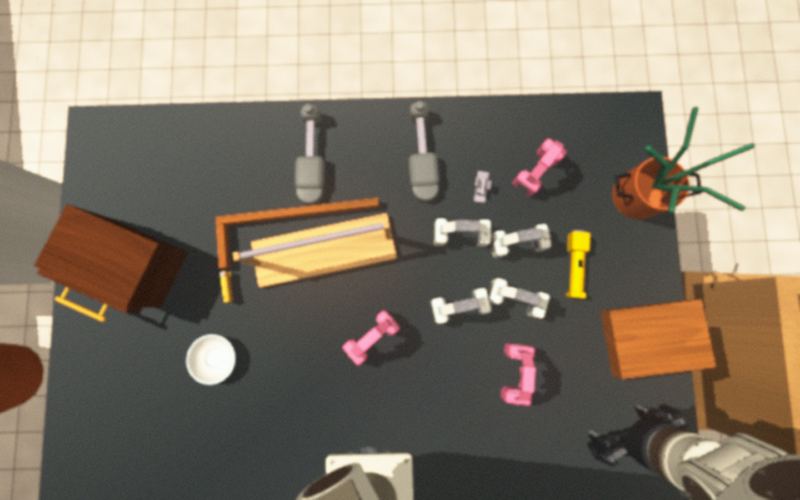

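View pics/side0.png

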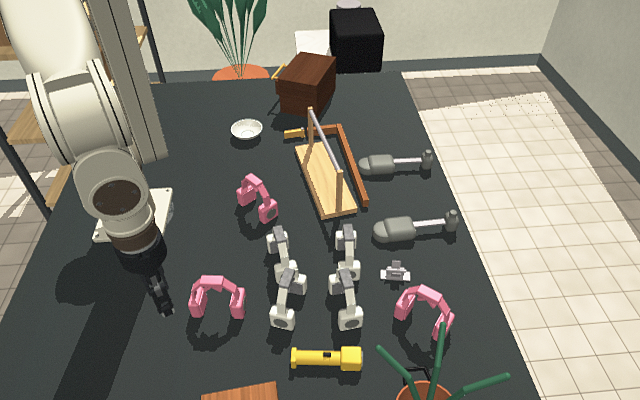

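The top view shows the fence with its corner at about (222,225), the stand off-square in front of it, an open turnbutton at (226,285) and four white headphones near (462,232), (522,240), (461,306) and (520,298). The pink ones are the look-alikes.

Run:
```python
import cv2
im=cv2.imread('pics/top0.png')
for f,(x,y,w,h,s) in {'cf':(165,152,160,105,5),'cp':(338,165,110,100,6)}.items():
    cv2.imwrite(f'pics/{f}.png',cv2.resize(im[y:y+h,x:x+w],None,fx=s,fy=s,interpolation=cv2.INTER_CUBIC))
```

```text
(no output)
```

View pics/cf.png

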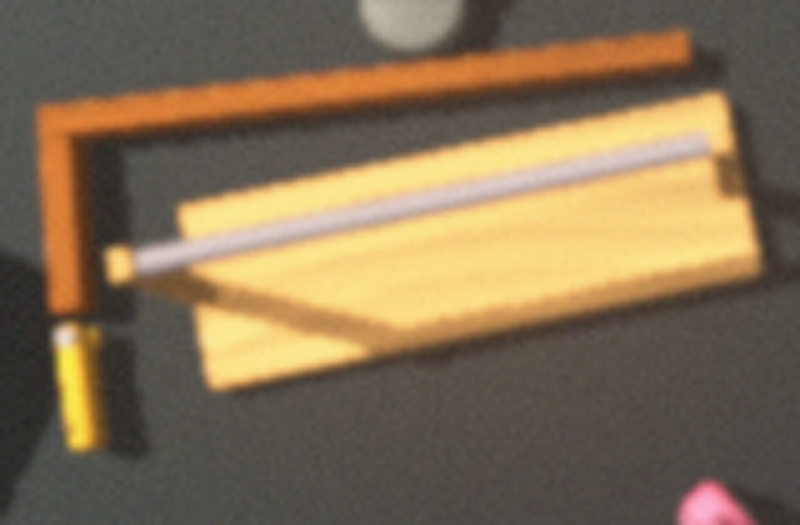

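View pics/cp.png

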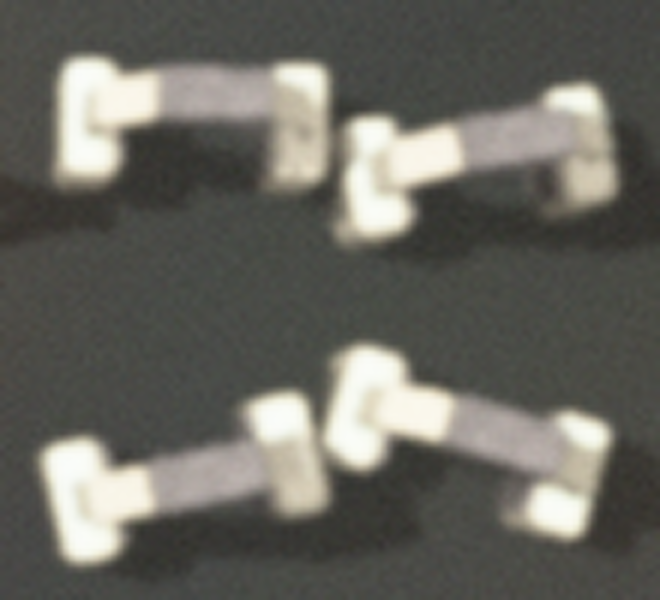

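The crops show (5x and 6x) the fence's inner corner at about (75,137), the stand base's back edge from (178,205) to (725,93) and the turnbutton from (65,325) to (83,450). The grey cushions sit near (217,92), (515,138), (212,475) and (506,432).

Run:
```python
from h import *
cf=lambda L:[(165-.5+.5/5+x/5,152-.5+.1+y/5) for x,y in L]
cp=lambda L:[(338-.42+x/6,165-.42+y/6) for x,y in L]
def show(n,a): print(n,np.round(a,4).tolist())
F=pix2w('top',cf([(38,106),(75,137),(690,66),(690,31),(90,312),(50,312)]),.03); show('fence',F)
S=pix2w('top',cf([(178,205),(725,93),(758,262),(208,376)]),.02); show('base',S)
B=pix2w('top',cf([(135,262),(708,143)]),.165); show('bar',B)
T=pix2w('top',cf([(65,325),(83,450)]),.03); show('btn',T)
a=lambda p,q:np.degrees(np.arctan2(*(q-p)[::-1]))
print('yaw fence -y dir',a(F[1],F[2]),a(F[0],F[3]),'x dir',a(F[4],F[1]),a(F[5],F[0]),'stand',a(S[0],S[1]),a(S[3],S[2]),a(B[0],B[1]))
print(np.linalg.norm(S[0]-S[1]),np.linalg.norm(S[2]-S[1]))
for e in([(160,93),(275,93)],[(463,148),(575,130)],[(155,490),(268,465)],[(450,412),(560,450)]):
    q=pix2w('top',cp(e),.12); print('ph',q.mean(0).round(4),a(q[0],q[1]),np.linalg.norm(q[0]-q[1]))
```

```text
fence [[0.6476, 0.3517], [0.6283, 0.3292], [0.6621, -0.0351], [0.6833, -0.0355], [0.5242, 0.3178], [0.5248, 0.3412]]
base [[0.5878, 0.2707], [0.6474, -0.0553], [0.5454, -0.0726], [0.4859, 0.2512]]
bar [[0.5355, 0.245], [0.59, -0.049]]
btn [[0.5169, 0.3322], [0.4442, 0.3198]]
yaw fence -y dir -84.70995604973274 -84.72598307618343 x dir 6.293084262224542 4.908591813317742 stand -79.6318887078328 -79.59532644651618 -79.49592303778842
0.3314271225856764 0.10351919407973909
ph [ 0.5943 -0.2296] -91.4208254956649 0.05152682045682518
ph [ 0.5701 -0.3632] -82.19560473449032 0.05089363011681275
ph [ 0.4232 -0.2195] -78.99053551157253 0.05087206360918454
ph [ 0.4405 -0.349 ] -110.60113789427488 0.05037634289301401
```

Call:
{"method": "jog_arm", "body": {"deltas": [[1, 0.592, 0.92, 0, 0.42], [1, 0.592, 0.92, 0, 0.42], [1, 0.592, 0.92, 0, 0.42], [1, 0.592, 0.92, 0, 0.42]], "squeeze": 60}}

```text
time: 0.5
position: [0.2691, -0.3609, 0.4046]
tcp_rot: [-180.0, 0.0, 37.5]
contact_force: [0.9, -0.6, 0.2]
grip_width: 1.002
gripper_force: 0.0
```

Call:
{"method": "jog_arm", "body": {"deltas": [[1, 0.592, 0.92, 0, 0.42], [1, 0.592, 0.92, 0, 0.42], [1, 0.592, 0.92, 0, 0.42], [1, 0.592, 0.92, 0, 0.42]]}}

```text
time: 0.9
position: [0.3281, -0.2701, 0.4047]
tcp_rot: [180.0, 0.0, 50.0]
contact_force: [-0.1, 0.4, 0.1]
grip_width: 1.0
gripper_force: 0.0
```

Call:
{"method": "jog_arm", "body": {"deltas": [[1, 0.592, 0.92, 0, 0.42], [1, 0.592, 0.92, 0, 0.42], [1, 0.592, 0.92, 0, 0.42], [1, 0.592, 0.92, 0, 0.42]]}}

```text
time: 1.3
position: [0.3873, -0.1787, 0.4046]
tcp_rot: [-180.0, 0.1, 62.5]
contact_force: [-0.4, -0.3, -0.1]
grip_width: 0.995
gripper_force: 0.0
```

Call:
{"method": "jog_arm", "body": {"deltas": [[1, 0.592, 0.92, 0, 0.42], [1, 0.592, 0.92, 0, 0.42], [1, 0.592, 0.92, 0, 0.42], [1, 0.592, 0.92, 0, 0.42]]}}

```text
time: 1.7
position: [0.4464, -0.087, 0.4044]
tcp_rot: [-180.0, 0.1, 75.1]
contact_force: [-0.8, -0.8, -0.5]
grip_width: 0.999
gripper_force: 0.0
```

Call:
{"method": "jog_arm", "body": {"deltas": [[1, 0.592, 0.92, 0, 0.42], [1, 0.592, 0.92, 0, 0.42], [1, 0.592, 0.92, 0, 0.42], [1, 0.592, 0.92, 0, 0.42]]}}

```text
time: 2.1
position: [0.5055, 0.0048, 0.4043]
tcp_rot: [-179.9, 0.1, 87.7]
contact_force: [-1.0, 0.2, 0.1]
grip_width: 1.005
gripper_force: 0.0
```

Call:
{"method": "jog_arm", "body": {"deltas": [[1, 0.592, 0.92, 0, 0.42], [1, 0.592, 0.92, 0, 0.42], [1, 0.592, 0.92, 0, 0.42], [1, 0.592, 0.92, 0, 0.42], [1, 0.592, 0.92, 0, 0.42]]}}

```text
time: 2.6
position: [0.5638, 0.0956, 0.4046]
tcp_rot: [-179.9, 0.1, 100.2]
contact_force: [-0.0, -0.4, 0.2]
grip_width: 1.0
gripper_force: 0.0
```

Call:
{"method": "jog_arm", "body": {"deltas": [[1, 0, 0, -0.3, 0], [1, 0, 0, -0.6, 0], [1, 0, 0, -0.92, 0], [1, 0, 0, -0.92, 0], [0.5, 0, 0, -0.92, 0], [0.3, 0, 0, -0.92, 0], [0.25, 0, 0, -0.92, 0], [0.2, 0, 0, -0.92, 0], [0.1, 0, 0, -0.92, 0], [0.1, 0, 0, -0.92, 0], [0.0, 0, 0, -0.92, 0], [0.0, 0, 0, -0.92, 0], [0.0, 0, 0, -0.92, 0], [0.0, 0, 0, -0.92, 0], [0.0, 0, 0, -0.92, 0]], "squeeze": 60}}

```text
time: 4.1
position: [0.5642, 0.0979, 0.3136]
tcp_rot: [180.0, 0.0, 100.4]
contact_force: [-4.0, -1.2, 5.9]
grip_width: 0.142
gripper_force: 58.4
```

Call:
{"method": "jog_arm", "body": {"deltas": [[0, 0.02, 0.07, 0, -0.02], [0, 0.04, 0.14, 0, -0.04], [0, 0.06, 0.21, 0, -0.06], [0, 0.08, 0.28, 0, -0.08], [0, 0.1, 0.35, 0, -0.1], [0, 0.12, 0.42, 0, -0.12], [0, 0.14, 0.48, 0, -0.14], [0, 0.15, 0.53, 0, -0.16], [0, 0.16, 0.55, 0, -0.17], [0, 0.16, 0.55, 0, -0.17]]}}

```text
time: 5.1
position: [0.5805, 0.1526, 0.3134]
tcp_rot: [180.0, 0.1, 95.2]
contact_force: [-2.8, -2.9, 5.1]
grip_width: 0.146
gripper_force: 58.7
```

Run:
```python
from h import *
im=snap('top','t1')
cv2.imwrite('pics/t1c.png',cv2.resize(im[152:257,165:325,::-1],None,fx=5,fy=5,interpolation=cv2.INTER_CUBIC))
```

```text
(no output)
```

View pics/t1c.png

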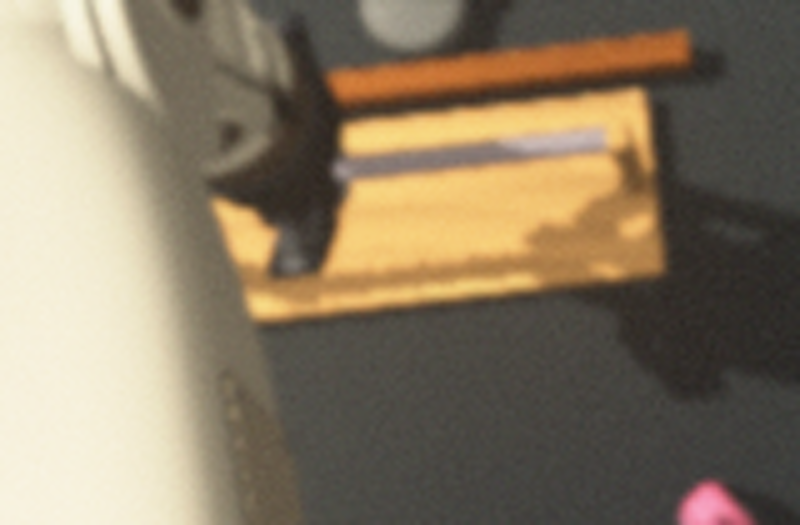

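The view shows the stand now parallel to the rail, its right end at about (650,90) to (662,270) and a small gap left to the back rail. I'll creep it toward the side rail.

Call:
{"method": "jog_arm", "body": {"deltas": [[0, 0, 0.01, 0, 0], [0, 0, 0.02, 0, 0], [0, 0, 0.03, 0, 0], [0, 0, 0.04, 0, 0]]}}

```text
time: 5.55
position: [0.5808, 0.156, 0.3134]
tcp_rot: [179.9, 0.2, 95.2]
contact_force: [0.0, -5.3, 4.2]
grip_width: 0.14
gripper_force: 58.6
```

Call:
{"method": "jog_arm", "body": {"deltas": [[0, 0, 0.01, 0, 0], [0, 0, 0.02, 0, 0], [0, 0, 0.02, 0, 0]]}}

```text
time: 5.85
position: [0.5809, 0.1582, 0.3134]
tcp_rot: [179.9, 0.1, 95.2]
contact_force: [-0.1, -4.3, 4.8]
grip_width: 0.141
gripper_force: 58.6
```

Call:
{"method": "jog_arm", "body": {"deltas": [[0, 0, 0.01, 0, 0], [0, 0, 0.02, 0, 0], [0, 0, 0.02, 0, 0]]}}

```text
time: 6.15
position: [0.5809, 0.1602, 0.3134]
tcp_rot: [179.9, 0.1, 95.2]
contact_force: [-0.3, -5.9, 4.0]
grip_width: 0.135
gripper_force: 58.7
```

Call:
{"method": "jog_arm", "body": {"deltas": [[0, 0, 0.01, 0, 0], [0, 0, 0.02, 0, 0], [0, 0, 0.02, 0, 0]]}}

```text
time: 6.45
position: [0.5809, 0.1623, 0.3134]
tcp_rot: [179.9, 0.1, 95.2]
contact_force: [0.2, -5.4, 4.3]
grip_width: 0.14
gripper_force: 58.7
```

Call:
{"method": "jog_arm", "body": {"deltas": [[0, 0, 0.01, 0, 0], [0, 0, 0.015, 0, 0], [0, 0, 0.015, 0, 0]]}}

```text
time: 6.75
position: [0.5809, 0.1628, 0.3134]
tcp_rot: [179.9, 0.3, 95.2]
contact_force: [0.1, -8.9, 5.3]
grip_width: 0.141
gripper_force: 58.7
```

Call:
{"method": "jog_arm", "body": {"deltas": [[0, 0, 0.01, 0, 0], [0, 0, 0.015, 0, 0], [0, 0, 0.015, 0, 0]]}}

```text
time: 7.05
position: [0.5812, 0.1634, 0.3134]
tcp_rot: [179.9, 0.4, 95.1]
contact_force: [0.5, -12.6, 5.2]
grip_width: 0.139
gripper_force: 58.8
```

Call:
{"method": "jog_arm", "body": {"deltas": [[0.3, 0, 0, 0, 0], [0.6, 0, 0, 0, 0], [0.6, 0, 0, 0, 0], [0.6, 0, 0, 0, 0], [0.6, 0, 0, 0.3, 0], [0.6, 0, 0, 0.6, 0], [0.5, 0, 0, 0.6, 0], [0.3, -0.5, 0, 0.6, 0], [0.0, -1, -0.08, 0.6, 0], [0.0, -1, -0.08, 0.6, 0], [0, -1, -0.08, 0.6, 0]]}}

```text
time: 8.15
position: [0.4791, 0.158, 0.3723]
tcp_rot: [-179.9, -0.0, 95.3]
contact_force: [1.0, 0.3, 0.5]
grip_width: -0.003
gripper_force: 0.0
```

Call:
{"method": "jog_arm", "body": {"deltas": [[0, 0, 0, -0.5, 0], [0, 0, 0, -1, 0], [0, 0, 0, -1, 0], [0, 0, 0, -1, 0]]}}

```text
time: 8.55
position: [0.4816, 0.1582, 0.2728]
tcp_rot: [-180.0, 0.0, 95.2]
contact_force: [-0.4, 0.8, 0.3]
grip_width: 0.002
gripper_force: 0.0
```

Call:
{"method": "jog_arm", "body": {"deltas": [[0, 0, 0, -0.5, 0], [0, 0, 0, -0.9, 0], [0, 0, 0, -0.9, 0], [0, 0, 0, -0.9, 0]]}}

```text
time: 8.95
position: [0.4823, 0.1584, 0.1849]
tcp_rot: [179.8, -0.0, 95.2]
contact_force: [0.4, 0.2, -0.0]
grip_width: 0.0
gripper_force: 0.0
```

Run:
```python
from h import *
im=snap('side','s2')
cv2.imwrite('pics/s2c.png',cv2.resize(im[60:260,220:460,::-1],None,fx=3,fy=3,interpolation=cv2.INTER_CUBIC))
```

```text
(no output)
```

View pics/s2c.png

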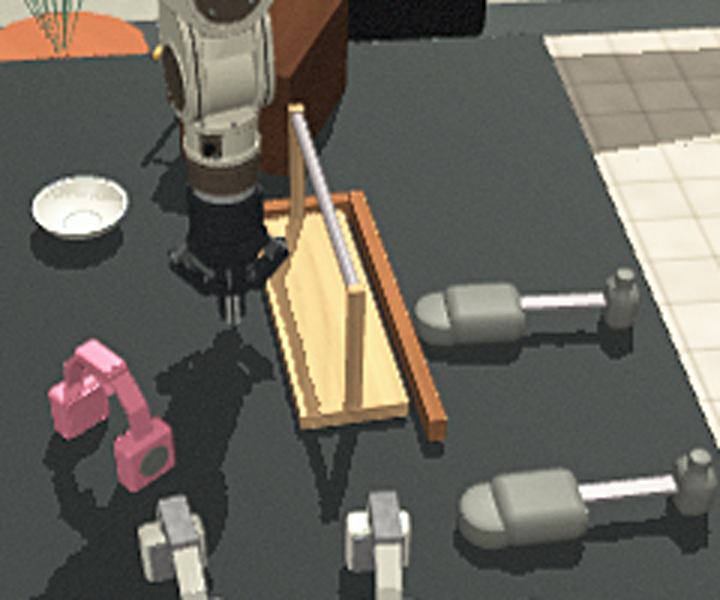

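The closed fingers stand in front of the base at (232,315), clear of the stand and the pink headphones. Now push toward the back rail.

Call:
{"method": "jog_arm", "body": {"deltas": [[0, 0.1, 0.01, 0, 0], [0, 0.2, 0.02, 0, 0], [0, 0.24, 0.02, 0, 0], [0, 0.27, 0.02, 0, 0], [0, 0.3, 0.03, 0, 0], [0, 0.32, 0.03, 0, 0], [0, 0.34, 0.03, 0, 0], [0, 0.34, 0.03, 0, 0]]}}

```text
time: 9.8
position: [0.5137, 0.1609, 0.1824]
tcp_rot: [-179.9, -0.0, 95.3]
contact_force: [-2.9, -0.1, 1.7]
grip_width: -0.0
gripper_force: 1.7
```

Call:
{"method": "jog_arm", "body": {"deltas": [[0, 0.015, 0, 0, 0], [0, 0.03, 0, 0, 0], [0, 0.03, 0, 0, 0]]}}

```text
time: 10.1
position: [0.5173, 0.1608, 0.1825]
tcp_rot: [-180.0, 0.0, 95.2]
contact_force: [-3.3, 0.2, 0.6]
grip_width: 0.004
gripper_force: 1.7
```

Call:
{"method": "jog_arm", "body": {"deltas": [[0, 0.015, 0, 0, 0], [0, 0.02, 0, 0, 0], [0, 0.02, 0, 0, 0]]}}

```text
time: 10.4
position: [0.5196, 0.1608, 0.1825]
tcp_rot: [180.0, 0.0, 95.2]
contact_force: [-1.9, 0.2, -1.1]
grip_width: -0.004
gripper_force: 1.2
```

Call:
{"method": "jog_arm", "body": {"deltas": [[0, 0.01, 0, 0, 0], [0, 0.02, 0, 0, 0], [0, 0.02, 0, 0, 0]]}}

```text
time: 10.7
position: [0.5217, 0.1609, 0.1827]
tcp_rot: [180.0, 0.0, 95.2]
contact_force: [-2.4, -1.2, 0.3]
grip_width: 0.002
gripper_force: 0.9
```

Call:
{"method": "jog_arm", "body": {"deltas": [[0, 0.01, 0, 0, 0], [0, 0.02, 0, 0, 0], [0, 0.02, 0, 0, 0]]}}

```text
time: 11.0
position: [0.5235, 0.1609, 0.1827]
tcp_rot: [-180.0, -0.0, 95.2]
contact_force: [-3.3, 1.0, -0.4]
grip_width: 0.003
gripper_force: 1.2
```

Call:
{"method": "jog_arm", "body": {"deltas": [[0, 0.01, 0, 0, 0], [0, 0.02, 0, 0, 0], [0, 0.02, 0, 0, 0]]}}

```text
time: 11.3
position: [0.5243, 0.1609, 0.1825]
tcp_rot: [-179.8, -0.0, 95.3]
contact_force: [-7.1, 1.1, 2.3]
grip_width: 0.001
gripper_force: 3.7
```

Call:
{"method": "jog_arm", "body": {"deltas": [[0, 0.01, 0, 0, 0], [0, 0.02, 0, 0, 0], [0, 0.02, 0, 0, 0]]}}

```text
time: 11.6
position: [0.5251, 0.1609, 0.1825]
tcp_rot: [-179.6, -0.0, 95.3]
contact_force: [-11.2, 0.5, 6.5]
grip_width: -0.0
gripper_force: 6.2
```

Call:
{"method": "jog_arm", "body": {"deltas": [[0, 0.01, 0, 0, 0], [0, 0.02, 0, 0, 0], [0, 0.02, 0, 0, 0]]}}

```text
time: 11.9
position: [0.5258, 0.1609, 0.1824]
tcp_rot: [-179.4, -0.1, 95.3]
contact_force: [-14.6, 1.0, 10.3]
grip_width: -0.001
gripper_force: 8.8
```

Call:
{"method": "jog_arm", "body": {"deltas": [[0, -0.1, 0, 0, 0], [0, -0.4, 0, 0, 0], [0, -0.4, 0, 0.5, 0], [0, -0.4, 0, 1, 0], [0, -0.4, 0, 1, 0], [0, -0.4, 0, 1, 0]]}}

```text
time: 12.5
position: [0.491, 0.1613, 0.2854]
tcp_rot: [179.5, -0.1, 95.2]
contact_force: [-0.1, 0.2, -0.2]
grip_width: 0.001
gripper_force: 0.0
```

Call:
{"method": "jog_arm", "body": {"deltas": [[0, -0.5, -0.5, 0.5, 0], [0, -1, -1, 0.5, 0], [0, -1, -1, 0.5, 0], [0, -1, -1, 0.5, 0]]}}

```text
time: 12.9
position: [0.3858, 0.0584, 0.3321]
tcp_rot: [-179.8, 0.1, 95.0]
contact_force: [0.1, -0.0, 0.5]
grip_width: -0.002
gripper_force: 0.0
```

Run:
```python
from h import *
im=snap('top','t3')
cv2.imwrite('pics/t3c.png',cv2.resize(im[152:257,165:325,::-1],None,fx=5,fy=5,interpolation=cv2.INTER_CUBIC))
```

```text
(no output)
```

View pics/t3c.png

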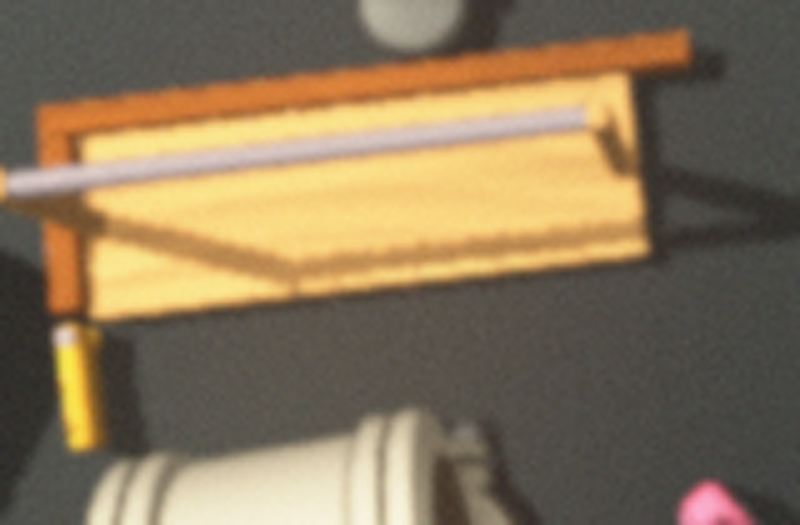

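The stand looks seated: its back edge lies along the rail, its right end runs from (632,75) to (650,255), and its left end meets the side rail at (80,135) to (90,318). I'll check that in numbers.

Run:
```python
from h import *
im=cv2.imread('pics/t3.png')
cf=lambda L:[(164.6+x/5,151.6+y/5) for x,y in L]
O=np.array([.6283,.3292]);
F=pix2w('top',cf([(75,137),(690,66)]),.03);O=F[0];d=(F[0]-F[1])/np.linalg.norm(F[0]-F[1]);X=np.array([d[1],-d[0]])
S=pix2w('top',cf([(632,75),(650,246)]),.02)
B=pix2w('top',cf([(8,184),(588,118)]),.165)
for n,a in(('S',S),('B',B)): print(n,np.round((a-O)@np.array([X,d]).T,4).tolist())
print(np.degrees(np.arctan2(X[1],X[0])), np.degrees(np.arctan2(*(B[0]-B[1])[::-1]))-90, O, B.mean(0))
# zoom into left edge
cv2.imwrite('pics/z3.png',cv2.resize(im[168:222,168:208],None,fx=11,fy=11,interpolation=cv2.INTER_CUBIC))
```

```text
S [[0.001, -0.3307], [-0.1028, -0.3303]]
B [[-0.0523, -0.0131], [-0.0528, -0.3131]]
5.29004395026726 5.185367401107939 [0.6283411  0.32923675] [0.59103777 0.16199227]
```

View pics/z3.png

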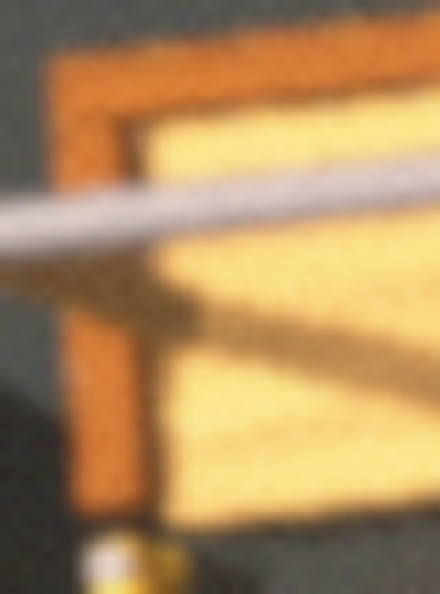

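Run:
```python
from h import *
c=r.observe()['position'];print(c)
O=np.array([.6283,.3292]);a=np.radians(5.25);R=np.array([[np.cos(a),-np.sin(a)],[np.sin(a),np.cos(a)]])
P=np.array([-.121,.009])
s=O+R@(P+[-.045,.030]);print('start',s,(s-c[:2])*10)
for t in(90,75,60,45,30,15,5,0,-4):
    t=np.radians(t);d=.007+.011*abs(np.sin(t))+.0145*abs(np.cos(t))
    w=O+R@(P+.045*np.array([-np.sin(t),-np.cos(t)])+d*np.array([-np.cos(t),np.sin(t)]))
    print(round(np.degrees(t)),((w-s)*10).round(3),w.round(4))
print('cab',pix2w('top',[(148,204),(104,248)],0))
```

```text
[0.3876207  0.05926835 0.33232046]
start [0.45942782 0.35284712] [0.71807118 2.93578776]
90 [ 0.011 -0.119] [0.4605 0.3409]
75 [-0.021 -0.213] [0.4574 0.3316]
60 [-0.029 -0.323] [0.4565 0.3205]
45 [-0.005 -0.443] [0.459  0.3085]
30 [ 0.06  -0.561] [0.4654 0.2967]
15 [ 0.164 -0.661] [0.4759 0.2868]
5 [ 0.253 -0.709] [0.4848 0.282 ]
0 [ 0.303 -0.725] [0.4897 0.2803]
-4 [ 0.328 -0.737] [0.4923 0.2791]
cab [[0.56007718 0.43425007]
 [0.43151112 0.56040471]]
```

Call:
{"method": "jog_arm", "body": {"deltas": [[0, 0.24, 0.98, 0, 0], [0, 0.24, 0.98, 0, 0], [0, 0.24, 0.98, 0, 0], [0, 0.24, 0.98, 0, 0]]}}

```text
time: 13.35
position: [0.4141, 0.1605, 0.3315]
tcp_rot: [-179.9, 0.0, 95.4]
contact_force: [-0.3, -0.4, -0.2]
grip_width: 0.001
gripper_force: 0.0
```

Call:
{"method": "jog_arm", "body": {"deltas": [[0, 0.24, 0.98, 0, 0], [0, 0.24, 0.98, 0, 0], [0, 0.24, 0.98, 0, 0], [0, 0.24, 0.98, 0, 0]]}}

```text
time: 13.75
position: [0.4376, 0.2571, 0.3315]
tcp_rot: [-179.9, 0.1, 95.3]
contact_force: [-0.4, -0.1, -0.8]
grip_width: 0.004
gripper_force: 0.0
```

Call:
{"method": "jog_arm", "body": {"deltas": [[0, 0.24, 0.98, 0, 0], [0, 0.24, 0.98, 0, 0], [0, 0.24, 0.98, 0, 0], [0, 0.24, 0.98, 0, 0], [0, 0.24, 0.98, 0, 0]]}}

```text
time: 14.25
position: [0.4613, 0.353, 0.3324]
tcp_rot: [-179.9, 0.1, 95.1]
contact_force: [0.4, -0.4, -0.1]
grip_width: 0.002
gripper_force: 0.0
```

Call:
{"method": "jog_arm", "body": {"deltas": [[0, 0, 0, -0.4, 0], [0, 0, 0, -0.75, 0], [0, 0, 0, -0.75, 0], [0, 0, 0, -0.75, 0]]}}

```text
time: 14.65
position: [0.4614, 0.3534, 0.2582]
tcp_rot: [-179.9, 0.1, 95.1]
contact_force: [-0.1, 0.4, 0.8]
grip_width: -0.001
gripper_force: 0.0
```

Call:
{"method": "jog_arm", "body": {"deltas": [[0, 0, 0, -0.4, 0], [0, 0, 0, -0.73, 0], [0, 0, 0, -0.73, 0], [0, 0, 0, -0.73, 0], [0, 0, 0, -0.73, 0]]}}

```text
time: 15.15
position: [0.4628, 0.3557, 0.1879]
tcp_rot: [179.7, -0.2, 95.2]
contact_force: [-0.1, 0.4, -0.2]
grip_width: -0.001
gripper_force: 0.0
```

Call:
{"method": "jog_arm", "body": {"deltas": [[0, -0.03, -0.1, 0, 0], [0, -0.04, -0.19, 0, 0], [0, -0.05, -0.24, 0, 0], [0, -0.06, -0.3, 0, 0], [0, -0.06, -0.35, 0, 0], [0, -0.05, -0.41, 0, 0], [0, -0.03, -0.47, 0, 0], [0, 0.0, -0.53, 0, 0], [0, 0.03, -0.58, 0, 0], [0, 0.08, -0.64, 0, 0], [0, 0.13, -0.68, 0, 0], [0, 0.18, -0.71, 0, 0], [0, 0.22, -0.73, 0, 0], [0, 0.22, -0.73, 0, 0]]}}

```text
time: 16.55
position: [0.4842, 0.2815, 0.1846]
tcp_rot: [180.0, 0.0, 95.2]
contact_force: [-0.1, 0.2, -0.4]
grip_width: -0.001
gripper_force: 0.0
```

Call:
{"method": "jog_arm", "body": {"deltas": [[0, 0.02, 0, 0, 0], [0, 0.04, 0, 0, 0], [0, 0.06, 0, 0, 0], [0, 0.06, 0, 0, 0]]}}

```text
time: 16.95
position: [0.4895, 0.2819, 0.1846]
tcp_rot: [-180.0, 0.0, 95.2]
contact_force: [-1.0, -1.1, 0.5]
grip_width: 0.002
gripper_force: 0.3
```

Call:
{"method": "jog_arm", "body": {"deltas": [[0, 0.015, 0, 0, 0], [0, 0.03, 0, 0, 0], [0, 0.03, 0, 0, 0]]}}

```text
time: 17.25
position: [0.4926, 0.2819, 0.1847]
tcp_rot: [180.0, -0.0, 95.2]
contact_force: [-0.5, -0.7, -0.8]
grip_width: -0.002
gripper_force: 0.4
```

Call:
{"method": "jog_arm", "body": {"deltas": [[0, 0.01, 0, 0, 0], [0, 0.02, 0, 0, 0], [0, 0.02, 0, 0, 0]]}}

```text
time: 17.55
position: [0.4938, 0.2819, 0.1846]
tcp_rot: [-179.9, -0.0, 95.3]
contact_force: [-4.3, -0.6, 2.8]
grip_width: -0.002
gripper_force: 2.3
```

Call:
{"method": "jog_arm", "body": {"deltas": [[0, 0.01, 0, 0, 0], [0, 0.02, 0, 0, 0], [0, 0.02, 0, 0, 0]]}}

```text
time: 17.85
position: [0.4946, 0.2818, 0.1845]
tcp_rot: [-179.7, -0.0, 95.3]
contact_force: [-8.4, -0.9, 5.3]
grip_width: -0.002
gripper_force: 4.5
```

Call:
{"method": "jog_arm", "body": {"deltas": [[0, -0.1, 0, 0, 0], [0, -0.3, 0, 0, 0], [0, -0.3, 0, 0.5, 0], [0, -0.3, -0.3, 1, 0], [0, -0.5, -0.8, 1, 0], [0, -0.8, -1, 1, 0], [0, -0.8, -1, 1, 0]]}}

```text
time: 18.55
position: [0.412, 0.1784, 0.284]
tcp_rot: [-179.7, 0.2, 95.1]
contact_force: [0.0, 0.5, -0.4]
grip_width: -0.005
gripper_force: 0.0
```

Call:
{"method": "jog_arm", "body": {"deltas": [[0.5, 0, -1, 0.95, 0], [0.5, 0, -1, 0.95, 0], [0.5, 0, -1, 0.95, 0], [0.5, 0, -1, 0.95, 0]]}}

```text
time: 18.95
position: [0.4181, 0.0801, 0.384]
tcp_rot: [179.4, 0.0, 95.0]
contact_force: [0.7, -0.3, -0.3]
grip_width: 0.502
gripper_force: 0.0
```

Call:
{"method": "jog_arm", "body": {"deltas": [[0.5, 0, -1, 0, -0.25], [0.5, 0, -1, 0, -0.25], [0.5, 0, -1, 0, -0.25], [0.5, 0, -1, 0, -0.25]]}}

```text
time: 19.35
position: [0.4167, -0.0188, 0.3792]
tcp_rot: [180.0, -0.0, 87.6]
contact_force: [0.5, 1.0, 0.7]
grip_width: 0.501
gripper_force: 0.0
```

Run:
```python
from h import *
im=snap('top','t4')
cv2.imwrite('pics/t4c.png',cv2.resize(im[140:290,165:465,::-1],None,fx=2.66,fy=2.66,interpolation=cv2.INTER_CUBIC))
```

View pics/t4c.png

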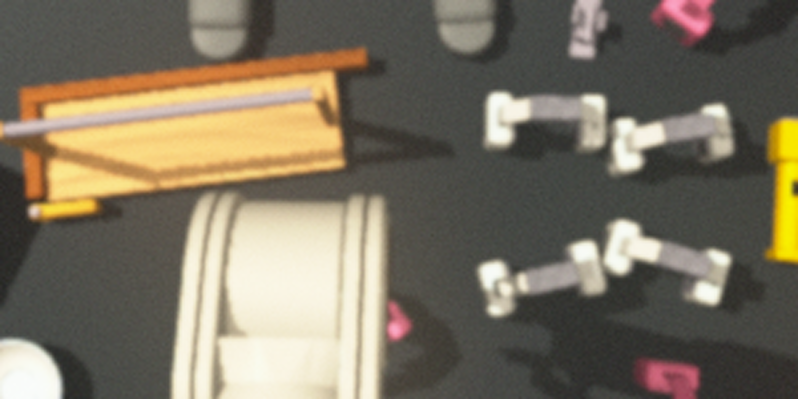

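The brass turnbutton now lies shut at (30–100, 210) in front of the base, and all four headphones still stand on the ledge. I'll check whether any has been nudged.

```bash
cat >> h.py <<'E'
C0=[(374,180.2),(423.5,187.6),(373,244.5),(422,237)]
A0=[-91.4,-82.2,-79.0,-110.6]
def shifts(im,search=14):
    "best rotation + shift of each original phones patch in a new top picture"
    ref=cv2.cvtColor(cv2.imread('pics/top0.png')[:,:,::-1],cv2.COLOR_RGB2GRAY); g=cv2.cvtColor(im,cv2.COLOR_RGB2GRAY)
    for i,(u,v) in enumerate(C0):
        best=(-1,)
        for a in range(-40,41,2):
            M=cv2.getRotationMatrix2D((u,v),a,1); w=cv2.warpAffine(ref,M,(640,400))
            t=cv2.getRectSubPix(w,(53,31),(u,v)); sr=cv2.getRectSubPix(g,(53+2*search,31+2*search),(u,v))
            m=cv2.matchTemplate(sr,t,cv2.TM_CCOEFF_NORMED); _,s,_,p=cv2.minMaxLoc(m)
            if s>best[0]: best=(s,a,p[0]-search,p[1]-search)
        c=pix2w('top',[(u+best[2],v+best[3])],.12)[0]
        print(i+1,'score %.2f rot %d shift %d %d'%best,'c',c.round(4),'dir',A0[i]+best[1])
E
python3 - <<'E'
from h import *
shifts(imaging.capture('top')); print(r.observe()['position'],r.observe()['tcp_rot'])
im=imaging.capture('wrist'); cv2.imwrite('pics/w4.png',im[:,:,::-1])
E
```

```text
1 score 1.00 rot 0 shift 0 0 c [ 0.5939 -0.2301] dir -91.4
2 score 1.00 rot 0 shift 0 0 c [ 0.5705 -0.3617] dir -82.2
3 score 0.97 rot 0 shift 0 0 c [ 0.4223 -0.2199] dir -79.0
4 score 1.00 rot 0 shift 0 0 c [ 0.4389 -0.3496] dir -110.6
[ 0.41669202 -0.01726686  0.37925302] [-1.79997636e+02 -2.17801925e-02  8.78014037e+01]
```

View pics/w4.png

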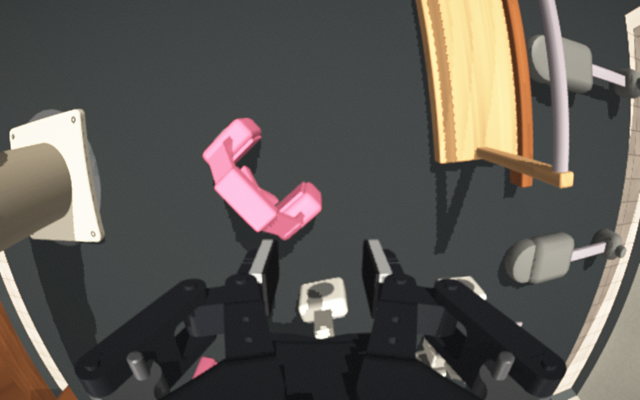

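The wrist view shows headphones 3 straight ahead between the fingers at (322,300); the code finds all four unmoved.

Call:
{"method": "jog_arm", "body": {"deltas": [[0.6, 0.03, -0.5, 0, 0.22], [0.6, 0.03, -1, 0, 0.22], [0.6, 0.03, -1, 0, 0.22], [0.6, 0.03, -1, 0, 0.22]], "squeeze": 40}}

```text
time: 19.9
position: [0.4198, -0.1179, 0.3794]
tcp_rot: [-180.0, -0.0, 94.3]
contact_force: [0.1, 0.5, -0.1]
grip_width: 0.602
gripper_force: 0.0
```

Call:
{"method": "jog_arm", "body": {"deltas": [[0.6, 0.03, -0.5, 0, 0.22], [0.6, 0.03, -1, 0, 0.22], [0.6, 0.03, -1, 0, 0.22], [0.6, 0.03, -1, 0, 0.22], [0.6, 0.03, -1, 0, 0.22], [0.6, 0.03, -1, 0, 0.22]]}}

```text
time: 20.5
position: [0.4228, -0.2162, 0.3797]
tcp_rot: [-180.0, -0.0, 101.1]
contact_force: [-0.3, 0.9, 0.4]
grip_width: 0.597
gripper_force: 0.0
```

Call:
{"method": "jog_arm", "body": {"deltas": [[0.6, 0, -0.03, -0.4, 0], [0.6, 0, -0.03, -0.8, 0], [0.6, 0, -0.03, -0.98, 0], [0.6, 0, -0.03, -0.98, 0], [0.6, 0, -0.03, -0.98, 0], [0.4, 0, -0.03, -0.98, 0], [0.3, 0, -0.03, -0.98, 0], [0.2, 0, -0.03, -0.98, 0], [0.1, 0, -0.03, -0.98, 0], [0.1, 0, -0.03, -0.98, 0], [0.1, 0, -0.03, -0.98, 0], [0.1, 0, -0.03, -0.98, 0]]}}

```text
time: 21.7
position: [0.4233, -0.2214, 0.2834]
tcp_rot: [179.8, 0.1, 100.9]
contact_force: [1.2, 0.8, 6.6]
grip_width: 0.267
gripper_force: 41.5
```

Call:
{"method": "jog_arm", "body": {"deltas": [[0.1, 0, 0, 0.1, 0], [0.1, 0, 0, 0.3, 0], [0.1, 0, 0, 0.6, 0], [0.1, 0, 0, 1, 0], [0.1, 0, 0, 1, 0]]}}

```text
time: 22.2
position: [0.4236, -0.2219, 0.3874]
tcp_rot: [179.6, 0.4, 100.9]
contact_force: [0.8, -0.7, -0.1]
grip_width: 0.27
gripper_force: 40.7
```

Call:
{"method": "jog_arm", "body": {"deltas": [[0.1, 0, 0, 0.5, -0.3], [0.1, 0, 0.2, 0.97, -0.64], [0.1, 0, 0.6, 0.97, -0.64], [0.1, 0, 0.9, 0.97, -0.64], [0.1, 0, 0.9, 0.97, -0.64]]}}

```text
time: 22.7
position: [0.4218, -0.1287, 0.4789]
tcp_rot: [-180.0, -0.1, 82.0]
contact_force: [-0.3, -0.6, -0.1]
grip_width: 0.268
gripper_force: 40.6
```

Call:
{"method": "jog_arm", "body": {"deltas": [[0.1, 0.2, 0.4, 0, -0.3], [0.1, 0.4, 0.7, 0, -0.64], [0.1, 0.4, 1, 0, -0.64], [0.1, 0.4, 1, 0, -0.64]]}}

```text
time: 23.1
position: [0.4628, -0.029, 0.4778]
tcp_rot: [-179.9, 0.0, 62.8]
contact_force: [-0.7, -0.8, -2.2]
grip_width: 0.266
gripper_force: 40.6
```

Call:
{"method": "jog_arm", "body": {"deltas": [[0.1, 0.2, 0.4, 0, -0.3], [0.1, 0.4, 0.7, 0, -0.64], [0.1, 0.4, 1, 0, -0.64], [0.1, 0.4, 1, 0, -0.64]]}}

```text
time: 23.5
position: [0.5029, 0.0706, 0.4775]
tcp_rot: [-179.9, 0.1, 43.5]
contact_force: [-0.2, -0.3, -0.5]
grip_width: 0.27
gripper_force: 40.6
```

Call:
{"method": "jog_arm", "body": {"deltas": [[0.1, 0.2, 0.4, 0, -0.3], [0.1, 0.4, 0.7, 0, -0.64], [0.1, 0.4, 1, 0, -0.64], [0.1, 0.4, 1, 0, -0.64]]}}

```text
time: 23.9
position: [0.543, 0.1703, 0.4773]
tcp_rot: [-180.0, 0.1, 24.3]
contact_force: [0.2, -1.8, -1.1]
grip_width: 0.265
gripper_force: 40.6
```

Call:
{"method": "jog_arm", "body": {"deltas": [[0.1, 0.2, 0.4, 0, -0.3], [0.1, 0.39, 0.7, 0, -0.64], [0.1, 0.39, 0.92, 0, -0.64], [0.1, 0.39, 0.92, 0, -0.64], [0.1, 0.39, 0.92, 0, -0.64], [0.1, 0.39, 0.92, 0, -0.64]]}}

```text
time: 24.5
position: [0.6104, 0.1083, 0.4782]
tcp_rot: [-177.8, 0.1, 9.7]
contact_force: [0.0, -0.0, -1.6]
grip_width: 0.269
gripper_force: 40.6
```

Run:
```python
from h import *
im=snap('side','s5')
cv2.imwrite('pics/s5c.png',cv2.resize(im[30:230,200:440,::-1],None,fx=3,fy=3,interpolation=cv2.INTER_CUBIC))
o=r.observe();print(o['position'],o['tcp_rot'],o['gripper_force'],o['grip_width'],o['qpos'])
```

```text
[0.61026122 0.1082471  0.47842976] [-1.77801437e+02  1.22442073e-01  9.71268390e+00] 40.6380809226539 0.265750884988582 [  9.59706896  27.81421295  31.45332577  93.7659932    2.19831123
 179.88430018]
```

View pics/s5c.png

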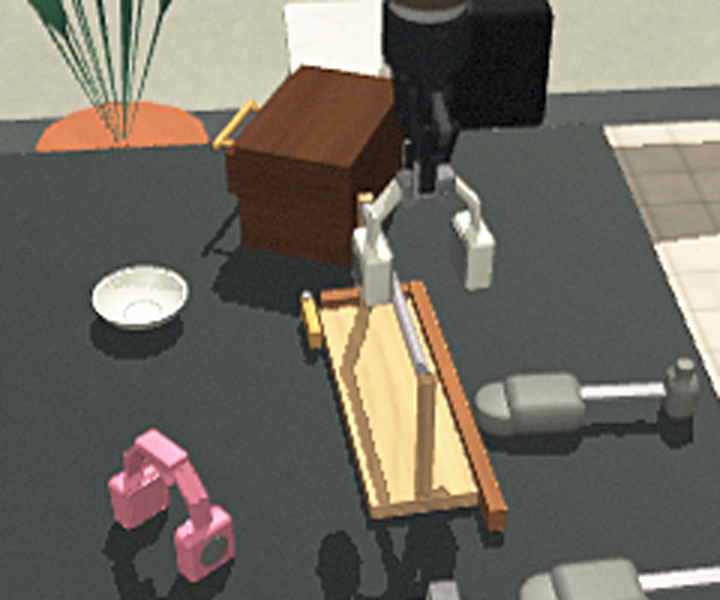

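The picture shows the headphones held level above the bar at (425,230), but the last joint has reached its limit. I'll turn the other way, to yaw 185.

Call:
{"method": "jog_arm", "body": {"deltas": [[0.1, 0, 0, 0, 0.3], [0.1, 0, 0, 0, 0.6], [0.1, 0, 0, 0, 0.9], [0.1, 0, 0, 0, 1], [0.1, 0, 0, 0, 1], [0.1, 0, 0, 0, 1]]}}

```text
time: 25.15
position: [0.6101, 0.1112, 0.4786]
tcp_rot: [-177.7, 0.1, 39.8]
contact_force: [0.5, -0.3, -1.2]
grip_width: 0.272
gripper_force: 40.6
```

Call:
{"method": "jog_arm", "body": {"deltas": [[0.1, 0, 0, 0, 0.3], [0.1, 0, 0, 0, 0.6], [0.1, 0, 0, 0, 0.9], [0.1, 0, 0, 0, 1], [0.1, 0, 0, 0, 1]]}}

```text
time: 25.65
position: [0.6103, 0.1111, 0.4784]
tcp_rot: [-177.7, 0.1, 69.8]
contact_force: [-0.1, -0.0, -0.4]
grip_width: 0.269
gripper_force: 40.6
```

Call:
{"method": "jog_arm", "body": {"deltas": [[0.1, 0, 0, 0, 0.3], [0.1, 0, 0, 0, 0.6], [0.1, 0, 0, 0, 0.9], [0.1, 0, 0, 0, 1], [0.1, 0, 0, 0, 1]]}}

```text
time: 26.15
position: [0.6103, 0.111, 0.4784]
tcp_rot: [-177.7, 0.1, 99.8]
contact_force: [-0.4, 0.0, -1.3]
grip_width: 0.27
gripper_force: 40.6
```

Call:
{"method": "jog_arm", "body": {"deltas": [[0.1, 0, 0, 0, 0.3], [0.1, 0, 0, 0, 0.6], [0.1, 0, 0, 0, 0.9], [0.1, 0, 0, 0, 1], [0.1, 0, 0, 0, 1]]}}

```text
time: 26.65
position: [0.6103, 0.111, 0.4784]
tcp_rot: [-177.7, 0.1, 129.7]
contact_force: [0.2, 1.0, -2.2]
grip_width: 0.266
gripper_force: 40.6
```

Call:
{"method": "jog_arm", "body": {"deltas": [[0.1, 0, 0, 0, 0.3], [0.1, 0, 0, 0, 0.6], [0.1, 0, 0, 0, 0.9], [0.1, 0, 0, 0, 1], [0.1, 0, 0, 0, 1]]}}

```text
time: 27.15
position: [0.6103, 0.1109, 0.4784]
tcp_rot: [-177.7, 0.1, 159.7]
contact_force: [0.3, -0.3, -1.6]
grip_width: 0.265
gripper_force: 40.6
```

Call:
{"method": "jog_arm", "body": {"deltas": [[0.1, 0, 0.2, 0, 0.25], [0.1, -0.1, 0.5, 0, 0.5], [0.1, -0.2, 0.8, 0, 0.7], [0.1, -0.2, 0.8, 0, 0.85], [0.1, -0.2, 0.8, 0, 0.85]]}}

```text
time: 27.65
position: [0.59, 0.192, 0.4784]
tcp_rot: [-177.7, 0.1, -174.7]
contact_force: [0.7, -0.5, -1.3]
grip_width: 0.269
gripper_force: 40.6
```

Call:
{"method": "jog_arm", "body": {"deltas": [[0.1, 0, 0.2, 0, 0], [0.1, -0.09, 0.5, 0, 0], [0.1, -0.09, 0.77, 0, 0], [0.1, -0.09, 0.77, 0, 0], [0.1, -0.09, 0.77, 0, 0], [0.1, -0.09, 0.77, 0, 0]]}}

```text
time: 28.25
position: [0.5817, 0.2669, 0.4783]
tcp_rot: [-177.7, 0.1, -174.8]
contact_force: [0.6, -0.6, -0.9]
grip_width: 0.265
gripper_force: 40.6
```

Run:
```python
from h import *
im=snap('top','t6')
cv2.imwrite('pics/t6c.png',cv2.resize(im[120:270,140:340,::-1],None,fx=4,fy=4,interpolation=cv2.INTER_CUBIC))
o=r.observe();print(o['position'],o['tcp_rot'],o['qpos'])
from scipy.spatial.transform import Rotation as Q
d=Q.from_euler('xyz',o['tcp_rot'],degrees=True).as_matrix()[:,2];print(o['position']+.172*d)
```

```text
[0.5817629  0.26669157 0.47838107] [-1.77709153e+02  9.44063110e-02 -1.74797527e+02] [25.07203721 30.99081588 36.59559697 96.29499082 -2.18648805 19.88462353]
[0.58266833 0.25987036 0.30651877]
```

Call:
{"method": "jog_arm", "body": {"deltas": [[0.1, 0, 0, -0.3, 0], [0.1, 0, 0, -0.6, 0], [0.1, 0, 0, -0.9, 0], [0.1, 0, 0, -1, 0], [0.1, 0, 0, -1, 0], [0.1, 0, 0, -1, 0]]}}

```text
time: 28.9
position: [0.5819, 0.2675, 0.3799]
tcp_rot: [-177.8, 0.2, -174.7]
contact_force: [0.7, 0.6, -0.7]
grip_width: 0.269
gripper_force: 40.6
```

Call:
{"method": "jog_arm", "body": {"deltas": [[0.1, 0, 0, -0.1, 0], [0.1, 0, 0, -0.2, 0], [0.1, 0, 0, -0.28, 0], [0.1, 0, 0, -0.3, 0], [0.1, 0, 0, -0.32, 0], [0.1, 0, 0, -0.33, 0], [0.1, 0, 0, -0.33, 0]]}}

```text
time: 29.6
position: [0.5824, 0.2681, 0.3473]
tcp_rot: [-177.8, 0.4, -174.6]
contact_force: [2.2, 0.9, 5.0]
grip_width: 0.269
gripper_force: 41.3
```

Call:
{"method": "jog_arm", "body": {"deltas": [[0.1, 0, 0, -0.02, 0], [0.35, 0, 0, -0.02, 0], [0.4, 0, 0, -0.02, 0], [0.5, 0, 0, -0.02, 0], [0.5, 0, 0, -0.02, 0], [0.5, 0, 0, 0.2, 0], [0.5, 0, 0, 0.6, 0], [0.5, 0, 0, 1, 0], [0.5, 0, 0, 1, 0], [0.5, 0, 0, 1, 0]]}}

```text
time: 30.6
position: [0.5815, 0.268, 0.4465]
tcp_rot: [-177.8, 0.2, -174.6]
contact_force: [-0.6, 0.1, -0.6]
grip_width: 0.499
gripper_force: 0.0
```

Call:
{"method": "jog_arm", "body": {"deltas": [[0.6, -0.2, -0.5, 0, -0.3], [0.6, -0.3, -1, 0, -0.6], [0.6, -0.3, -1, 0, -0.9], [0.6, -0.3, -1, 0, -0.9]]}}

```text
time: 31.0
position: [0.5508, 0.1662, 0.4437]
tcp_rot: [-177.6, -0.1, 158.2]
contact_force: [0.3, -0.3, -1.2]
grip_width: 0.602
gripper_force: 0.0
```

Run:
```python
from h import *
im=snap('side','s7'); t=snap('top','t7'); shifts(t)
a=cv2.resize(im[60:200,270:400,::-1],(520,560),interpolation=cv2.INTER_CUBIC)
cv2.imwrite('pics/s7c.png',a)
o=r.observe();print(o['position'],o['tcp_rot'],o['qpos'])
```

```text
1 score 1.00 rot 0 shift 0 0 c [ 0.5939 -0.2301] dir -91.4
2 score 1.00 rot 0 shift 0 0 c [ 0.5705 -0.3617] dir -82.2
3 score 0.54 rot 18 shift 14 3 c [ 0.4137 -0.2562] dir -61.0
4 score 0.90 rot 0 shift 0 0 c [ 0.4389 -0.3496] dir -110.6
[0.55142319 0.16803199 0.44413257] [-1.77678808e+02 -5.59239596e-03  1.58511078e+02] [17.35437077 22.82593253 18.74482054 87.37955854 -1.8041927  38.86618045]
```

View pics/s7c.png

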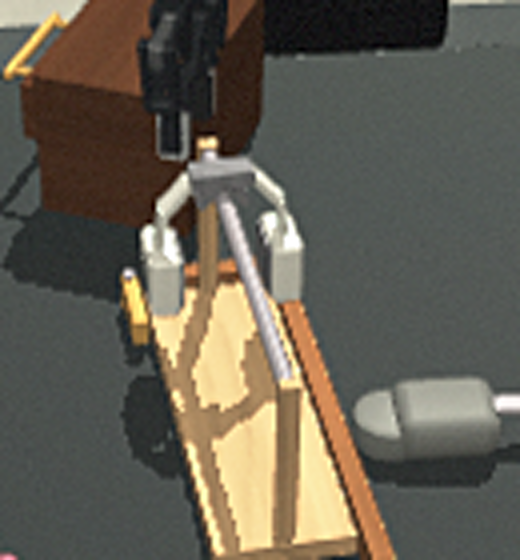

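The side view shows the first pair hanging squarely over the bar at (222,175), one cup on each side. Next is phones1.

Call:
{"method": "jog_arm", "body": {"deltas": [[0.6, 0.12, -0.5, 0, -0.3], [0.6, 0.12, -1, 0, -0.58], [0.6, 0.12, -1, 0, -0.58], [0.6, 0.12, -1, 0, -0.58]]}}

```text
time: 31.5
position: [0.5639, 0.0677, 0.4446]
tcp_rot: [-177.7, 0.0, 141.1]
contact_force: [0.4, -0.2, -0.2]
grip_width: 0.6
gripper_force: 0.0
```

Call:
{"method": "jog_arm", "body": {"deltas": [[0.6, 0.12, -0.5, 0, -0.3], [0.6, 0.12, -1, 0, -0.58], [0.6, 0.12, -1, 0, -0.58], [0.6, 0.12, -1, 0, -0.58]]}}

```text
time: 31.9
position: [0.5759, -0.0316, 0.4447]
tcp_rot: [-177.7, 0.0, 123.7]
contact_force: [0.1, 0.1, -0.5]
grip_width: 0.601
gripper_force: 0.0
```

Call:
{"method": "jog_arm", "body": {"deltas": [[0.6, 0.12, -0.5, 0, -0.3], [0.6, 0.12, -1, 0, -0.58], [0.6, 0.12, -1, 0, -0.58], [0.6, 0.12, -1, 0, -0.58]]}}

```text
time: 32.3
position: [0.5879, -0.1311, 0.4448]
tcp_rot: [-177.7, 0.0, 106.3]
contact_force: [0.3, 0.4, -0.5]
grip_width: 0.605
gripper_force: 0.0
```

Call:
{"method": "jog_arm", "body": {"deltas": [[0.6, 0.12, -0.5, -0.5, -0.3], [0.6, 0.12, -0.98, -0.61, -0.58], [0.6, 0.12, -0.98, -0.61, -0.58], [0.6, 0.12, -0.98, -0.61, -0.58], [0.6, 0.12, -0.98, -0.61, -0.58], [0.6, 0.12, -0.98, -0.61, -0.58]]}}

```text
time: 32.9
position: [0.6, -0.2279, 0.3856]
tcp_rot: [-177.8, 0.1, 89.0]
contact_force: [-0.5, 0.3, 0.8]
grip_width: 0.603
gripper_force: 0.0
```

```bash
cat >> h.py <<'E'
def tip():
    from scipy.spatial.transform import Rotation as Q
    o=r.observe();d=Q.from_euler('xyz',o['tcp_rot'],degrees=True).as_matrix()[:,2]
    print('t',o['time'],'tcp',o['position'].round(4),'rot',o['tcp_rot'].round(1),'tip',(o['position']+.172*d).round(4),'q6',o['qpos'][5].round(0))
E
python3 - <<'E'
from h import *
tip()
E
```

```text
t 32.9 tcp [ 0.6    -0.2279  0.3856] rot [-1.778e+02  1.000e-01  8.900e+01] tip [ 0.5935 -0.228   0.2138] q6 70.0
```

Call:
{"method": "jog_arm", "body": {"deltas": [[0.6, 0, 0, -0.4, 0], [0.6, 0, 0, -0.8, 0], [0.6, 0, 0, -1, 0], [0.6, 0, 0, -1, 0], [0.6, 0, 0, -1, 0]]}}

```text
time: 33.4
position: [0.6, -0.229, 0.2857]
tcp_rot: [-177.8, 0.1, 88.9]
contact_force: [0.8, -0.0, 1.1]
grip_width: 0.6
gripper_force: 0.0
```

Call:
{"method": "jog_arm", "body": {"deltas": [[0.6, 0, 0, -0.04, 0], [0.4, 0, 0, -0.04, 0], [0.3, 0, 0, -0.04, 0], [0.2, 0, 0, -0.04, 0], [0.1, 0, 0, -0.04, 0], [0.1, 0, 0, -0.04, 0], [0.1, 0, 0, -0.04, 0], [0.1, 0, 0, -0.04, 0]]}}

```text
time: 34.2
position: [0.5997, -0.2303, 0.2819]
tcp_rot: [-177.9, 0.1, 88.8]
contact_force: [-1.1, -0.3, 5.6]
grip_width: 0.267
gripper_force: 40.3
```

Call:
{"method": "jog_arm", "body": {"deltas": [[0.1, 0, 0, 0.1, 0], [0.1, 0, 0, 0.3, 0], [0.1, 0, 0, 0.6, 0], [0.1, 0, 0, 1, 0], [0.1, 0, 0, 1, 0], [0.1, 0, 0, 1, 0]]}}

```text
time: 34.8
position: [0.5996, -0.2303, 0.3817]
tcp_rot: [-177.9, 0.2, 88.8]
contact_force: [0.3, 0.4, -1.7]
grip_width: 0.266
gripper_force: 39.4
```

Call:
{"method": "jog_arm", "body": {"deltas": [[0.1, 0, 0, 0.4, 0.2], [0.1, 0, 0, 0.8, 0.4], [0.1, 0, 0.2, 0.9, 0.6], [0.1, 0, 0.4, 0.9, 0.6], [0.1, 0, 0.4, 0.9, 0.6]]}}

```text
time: 35.3
position: [0.5995, -0.1874, 0.4685]
tcp_rot: [-177.6, -0.1, 106.8]
contact_force: [0.1, 0.2, -0.9]
grip_width: 0.268
gripper_force: 39.5
```

Call:
{"method": "jog_arm", "body": {"deltas": [[0.1, -0.03, 0.4, 0, 0.25], [0.1, -0.03, 0.7, 0, 0.5], [0.1, -0.03, 0.98, 0, 0.65], [0.1, -0.03, 0.98, 0, 0.65]]}}

```text
time: 35.7
position: [0.5961, -0.0885, 0.4677]
tcp_rot: [-177.6, -0.2, 126.5]
contact_force: [-0.7, -1.5, -1.2]
grip_width: 0.273
gripper_force: 39.5
```

Call:
{"method": "jog_arm", "body": {"deltas": [[0.1, -0.03, 0.4, 0, 0.25], [0.1, -0.03, 0.7, 0, 0.5], [0.1, -0.03, 0.98, 0, 0.65], [0.1, -0.03, 0.98, 0, 0.65]]}}

```text
time: 36.1
position: [0.5932, 0.0088, 0.468]
tcp_rot: [-177.6, -0.1, 146.0]
contact_force: [0.7, 0.1, -0.9]
grip_width: 0.27
gripper_force: 39.5
```

Call:
{"method": "jog_arm", "body": {"deltas": [[0.1, -0.03, 0.4, 0, 0.25], [0.1, -0.03, 0.7, 0, 0.5], [0.1, -0.03, 0.98, 0, 0.65], [0.1, -0.03, 0.98, 0, 0.65]]}}

```text
time: 36.5
position: [0.5903, 0.1062, 0.4682]
tcp_rot: [-177.7, -0.1, 165.4]
contact_force: [-0.1, 0.4, -0.6]
grip_width: 0.27
gripper_force: 39.6
```

Call:
{"method": "jog_arm", "body": {"deltas": [[0.1, -0.03, 0.4, 0, 0.25], [0.1, -0.03, 0.7, 0, 0.5], [0.1, -0.03, 0.98, 0, 0.65], [0.1, -0.03, 0.98, 0, 0.65], [0.1, -0.03, 0.98, 0, 0.65], [0.1, -0.03, 0.98, 0, 0.65]]}}

```text
time: 37.1
position: [0.5877, 0.2005, 0.4695]
tcp_rot: [-177.7, 0.0, -175.4]
contact_force: [-0.2, -0.6, -0.5]
grip_width: 0.268
gripper_force: 39.8
```

```bash
python3 -c "
from h import *
tip()"
```

```text
t 37.1 tcp [0.5877 0.2005 0.4695] rot [-177.7    0.  -175.4] tip [0.5883 0.1935 0.2976] q6 15.0
```

Call:
{"method": "jog_arm", "body": {"deltas": [[0.1, 0, 0, -0.3, 0], [0.1, 0, 0, -0.6, 0], [0.1, 0, 0, -0.9, 0], [0.1, 0, 0, -1, 0], [0.1, 0, 0, -1, 0], [0.1, 0, 0, -1, 0]]}}

```text
time: 37.7
position: [0.588, 0.2013, 0.3717]
tcp_rot: [-177.7, 0.2, -175.3]
contact_force: [-0.3, -0.3, -1.6]
grip_width: 0.267
gripper_force: 39.7
```

Call:
{"method": "jog_arm", "body": {"deltas": [[0.1, 0, 0, -0.1, 0], [0.1, 0, 0, -0.18, 0], [0.1, 0, 0, -0.21, 0], [0.1, 0, 0, -0.24, 0], [0.1, 0, 0, -0.25, 0], [0.1, 0, 0, -0.25, 0]]}}

```text
time: 38.3
position: [0.5878, 0.202, 0.3457]
tcp_rot: [-177.7, 0.2, -175.2]
contact_force: [1.6, 0.4, 0.0]
grip_width: 0.271
gripper_force: 39.7
```

Call:
{"method": "jog_arm", "body": {"deltas": [[0.1, 0, 0, -0.02, 0], [0.1, 0, 0, -0.02, 0], [0.35, 0, 0, -0.02, 0], [0.4, 0, 0, -0.02, 0], [0.5, 0, 0, -0.02, 0], [0.5, 0, 0, -0.02, 0], [0.5, 0, 0, 0.2, 0], [0.5, 0, 0, 0.6, 0], [0.5, 0, 0, 1, 0], [0.5, 0, 0, 1, 0], [0.5, 0, 0, 1, 0]]}}

```text
time: 39.4
position: [0.5875, 0.202, 0.4464]
tcp_rot: [-177.8, 0.2, -175.2]
contact_force: [0.0, -0.9, 0.3]
grip_width: 0.5
gripper_force: 0.0
```

Call:
{"method": "jog_arm", "body": {"deltas": [[0.6, -0.02, -0.5, 0, -0.3], [0.6, -0.02, -0.94, 0, -0.48], [0.6, -0.02, -0.94, 0, -0.48], [0.6, -0.02, -0.94, 0, -0.48]]}}

```text
time: 39.8
position: [0.5852, 0.1068, 0.4436]
tcp_rot: [-177.7, -0.1, 170.3]
contact_force: [0.5, 0.1, -0.6]
grip_width: 0.599
gripper_force: 0.0
```

Call:
{"method": "jog_arm", "body": {"deltas": [[0.6, -0.02, -0.5, 0, -0.3], [0.6, -0.02, -0.94, 0, -0.48], [0.6, -0.02, -0.94, 0, -0.48], [0.6, -0.02, -0.94, 0, -0.48]]}}

```text
time: 40.2
position: [0.5835, 0.0141, 0.4443]
tcp_rot: [-177.7, -0.0, 156.0]
contact_force: [0.4, 1.3, 0.4]
grip_width: 0.602
gripper_force: 0.0
```

Call:
{"method": "jog_arm", "body": {"deltas": [[0.6, -0.02, -0.5, 0, -0.3], [0.6, -0.02, -0.94, 0, -0.48], [0.6, -0.02, -0.94, 0, -0.48], [0.6, -0.02, -0.94, 0, -0.48]]}}

```text
time: 40.6
position: [0.5818, -0.0792, 0.4447]
tcp_rot: [-177.8, 0.0, 141.7]
contact_force: [0.5, -0.0, -0.3]
grip_width: 0.6
gripper_force: 0.0
```

Run:
```python
from h import *
t=snap('top','t8'); s=snap('side','s8'); shifts(t); tip()
a=cv2.resize(s[60:200,270:400,::-1],(390,420),interpolation=cv2.INTER_CUBIC)
b=cv2.resize(t[160:265,335:450,::-1],None,fx=3.4,fy=3.4,interpolation=cv2.INTER_CUBIC)
c=np.zeros((420,800,3),np.uint8);c[:,:390]=a;c[:b.shape[0],400:400+b.shape[1]]=b
cv2.imwrite('pics/c8.png',c)
```

```text
1 score 0.43 rot 26 shift 11 14 c [ 0.5552 -0.2578] dir -65.4
2 score 1.00 rot 0 shift 0 0 c [ 0.5705 -0.3617] dir -82.2
3 score 0.51 rot 10 shift 13 0 c [ 0.4215 -0.254 ] dir -69.0
4 score 0.99 rot 0 shift 0 0 c [ 0.4389 -0.3496] dir -110.6
t 40.7 tcp [ 0.5817 -0.0781  0.4449] rot [-177.7    0.   141.8] tip [ 0.5776 -0.0835  0.273 ] q6 31.0
```

Call:
{"method": "jog_arm", "body": {"deltas": [[0.6, -0.015, -0.5, 0, -0.3], [0.6, -0.015, -0.94, 0, -0.49], [0.6, -0.015, -0.94, 0, -0.49], [0.6, -0.015, -0.94, 0, -0.49]]}}

```text
time: 41.1
position: [0.5803, -0.1733, 0.4449]
tcp_rot: [-177.7, 0.0, 127.0]
contact_force: [-0.1, -0.6, 0.1]
grip_width: 0.597
gripper_force: 0.0
```

Call:
{"method": "jog_arm", "body": {"deltas": [[0.6, -0.015, -0.5, 0, -0.3], [0.6, -0.015, -0.94, 0, -0.49], [0.6, -0.015, -0.94, 0, -0.49], [0.6, -0.015, -0.94, 0, -0.49]]}}

```text
time: 41.5
position: [0.5789, -0.267, 0.4449]
tcp_rot: [-177.7, 0.0, 112.3]
contact_force: [0.6, 0.5, 0.3]
grip_width: 0.597
gripper_force: 0.0
```

Call:
{"method": "jog_arm", "body": {"deltas": [[0.6, -0.015, -0.5, 0, -0.3], [0.6, -0.015, -0.94, -0.3, -0.49], [0.6, -0.015, -0.94, -0.6, -0.49], [0.6, -0.015, -0.94, -0.6, -0.49], [0.6, -0.015, -0.94, -0.6, -0.49], [0.6, -0.015, -0.94, -0.6, -0.49], [0.6, -0.015, -0.94, -0.6, -0.49]]}}

```text
time: 42.2
position: [0.5779, -0.3607, 0.3884]
tcp_rot: [-177.9, 0.3, 97.6]
contact_force: [0.4, -0.3, 0.9]
grip_width: 0.6
gripper_force: 0.0
```

```bash
python3 -c "
from h import *
tip()"
```

```text
t 42.2 tcp [ 0.5779 -0.3607  0.3884] rot [-177.9    0.3   97.6] tip [ 0.5718 -0.3623  0.2165] q6 51.0
```

Call:
{"method": "jog_arm", "body": {"deltas": [[0.6, 0, 0, -0.4, 0], [0.6, 0, 0, -0.8, 0], [0.6, 0, 0, -1, 0], [0.6, 0, 0, -1, 0], [0.6, 0, 0, -1, 0]]}}

```text
time: 42.7
position: [0.5775, -0.3618, 0.2871]
tcp_rot: [-177.8, 0.2, 97.5]
contact_force: [-0.3, -0.9, 1.2]
grip_width: 0.602
gripper_force: 0.0
```

Call:
{"method": "jog_arm", "body": {"deltas": [[0.6, 0, 0, -0.03, 0], [0.4, 0, 0, -0.03, 0], [0.3, 0, 0, -0.03, 0], [0.2, 0, 0, -0.03, 0], [0.1, 0, 0, -0.03, 0], [0.1, 0, 0, -0.03, 0], [0.1, 0, 0, -0.03, 0], [0.1, 0, 0, -0.03, 0]]}}

```text
time: 43.5
position: [0.5772, -0.3624, 0.284]
tcp_rot: [-177.8, 0.2, 97.5]
contact_force: [-0.9, 1.0, 5.5]
grip_width: 0.268
gripper_force: 40.4
```

Call:
{"method": "jog_arm", "body": {"deltas": [[0.1, 0, 0, 0.1, 0], [0.1, 0, 0, 0.3, 0], [0.1, 0, 0, 0.6, 0], [0.1, 0, 0, 1, 0], [0.1, 0, 0, 1, 0]]}}

```text
time: 44.0
position: [0.5777, -0.3626, 0.3893]
tcp_rot: [-178.2, 0.5, 97.5]
contact_force: [1.8, -0.3, 0.2]
grip_width: 0.271
gripper_force: 39.5
```

Call:
{"method": "jog_arm", "body": {"deltas": [[0.1, 0, 0, 0.4, 0.2], [0.1, 0, 0, 0.87, 0.4], [0.1, 0, 0.2, 0.87, 0.5], [0.1, 0, 0.38, 0.87, 0.5], [0.1, 0, 0.38, 0.87, 0.5]]}}

```text
time: 44.5
position: [0.5772, -0.3221, 0.4694]
tcp_rot: [-177.7, 0.0, 112.6]
contact_force: [-0.3, 0.6, -2.3]
grip_width: 0.268
gripper_force: 39.8
```

Call:
{"method": "jog_arm", "body": {"deltas": [[0.1, 0.03, 0.4, 0, 0.25], [0.1, 0.03, 0.7, 0, 0.48], [0.1, 0.03, 0.92, 0, 0.48], [0.1, 0.03, 0.92, 0, 0.48]]}}

```text
time: 44.9
position: [0.58, -0.2296, 0.4687]
tcp_rot: [-177.7, -0.0, 127.1]
contact_force: [0.7, -0.1, -1.5]
grip_width: 0.266
gripper_force: 39.8
```

Call:
{"method": "jog_arm", "body": {"deltas": [[0.1, 0.03, 0.4, 0, 0.25], [0.1, 0.03, 0.7, 0, 0.48], [0.1, 0.03, 0.92, 0, 0.48], [0.1, 0.03, 0.92, 0, 0.48]]}}

```text
time: 45.3
position: [0.5831, -0.1383, 0.4687]
tcp_rot: [-177.7, -0.0, 141.4]
contact_force: [-1.0, -0.0, -1.8]
grip_width: 0.271
gripper_force: 39.9
```

Call:
{"method": "jog_arm", "body": {"deltas": [[0.1, 0.03, 0.4, 0, 0.25], [0.1, 0.03, 0.7, 0, 0.48], [0.1, 0.03, 0.92, 0, 0.48], [0.1, 0.03, 0.92, 0, 0.48]]}}

```text
time: 45.7
position: [0.5862, -0.0468, 0.4687]
tcp_rot: [-177.7, 0.0, 155.8]
contact_force: [0.2, -1.6, -2.6]
grip_width: 0.266
gripper_force: 40.0
```

Call:
{"method": "jog_arm", "body": {"deltas": [[0.1, 0.03, 0.4, 0, 0.25], [0.1, 0.03, 0.7, 0, 0.48], [0.1, 0.03, 0.92, 0, 0.48], [0.1, 0.03, 0.92, 0, 0.48]]}}

```text
time: 46.1
position: [0.5894, 0.0447, 0.4686]
tcp_rot: [-177.7, 0.0, 170.2]
contact_force: [0.5, -0.1, -1.4]
grip_width: 0.266
gripper_force: 40.1
```

Call:
{"method": "jog_arm", "body": {"deltas": [[0.1, 0.03, 0.4, 0, 0.25], [0.1, 0.03, 0.7, 0, 0.48], [0.1, 0.03, 0.92, 0, 0.48], [0.1, 0.03, 0.92, 0, 0.48], [0.1, 0.03, 0.92, 0, 0.48], [0.1, 0.03, 0.92, 0, 0.48]]}}

```text
time: 46.7
position: [0.5924, 0.134, 0.4691]
tcp_rot: [-177.7, 0.1, -175.7]
contact_force: [-0.3, -0.3, -1.6]
grip_width: 0.269
gripper_force: 40.3
```

```bash
python3 -c "
from h import *
tip()"
```

```text
t 46.7 tcp [0.5924 0.134  0.4691] rot [-1.777e+02  1.000e-01 -1.757e+02] tip [0.5931 0.1271 0.2972] q6 9.0
```

Call:
{"method": "jog_arm", "body": {"deltas": [[0.1, 0, 0, -0.3, 0.03], [0.1, 0, 0, -0.6, 0.03], [0.1, 0, 0, -0.9, 0.03], [0.1, 0, 0, -1, 0.03], [0.1, 0, 0, -1, 0.03], [0.1, 0, 0, -1, 0.03]]}}

```text
time: 47.3
position: [0.5925, 0.1353, 0.3707]
tcp_rot: [-177.7, 0.2, -174.7]
contact_force: [0.5, -0.2, -2.2]
grip_width: 0.266
gripper_force: 40.2
```

Call:
{"method": "jog_arm", "body": {"deltas": [[0.1, 0, 0, -0.1, 0], [0.1, 0, 0, -0.16, 0], [0.1, 0, 0, -0.2, 0], [0.1, 0, 0, -0.22, 0], [0.1, 0, 0, -0.24, 0], [0.1, 0, 0, -0.24, 0]]}}

```text
time: 47.9
position: [0.5929, 0.1361, 0.3469]
tcp_rot: [-177.7, 0.4, -174.6]
contact_force: [3.3, 0.6, 2.9]
grip_width: 0.265
gripper_force: 40.8
```

Call:
{"method": "jog_arm", "body": {"deltas": [[0.1, 0, 0, -0.01, 0], [0.35, 0, 0, -0.01, 0], [0.4, 0, 0, -0.01, 0], [0.5, 0, 0, -0.01, 0], [0.5, 0, 0, -0.01, 0], [0.5, 0, 0, 0.2, 0], [0.5, 0, 0, 0.6, 0], [0.5, 0, 0, 1, 0], [0.5, 0, 0, 1, 0], [0.5, 0, 0, 1, 0]]}}

```text
time: 48.9
position: [0.592, 0.1359, 0.4463]
tcp_rot: [-177.8, 0.2, -174.6]
contact_force: [-0.2, -0.1, -0.5]
grip_width: 0.502
gripper_force: 0.0
```

Call:
{"method": "jog_arm", "body": {"deltas": [[0.6, -0.15, -0.5, 0, -0.28], [0.6, -0.29, -0.97, 0, -0.5], [0.6, -0.29, -0.97, 0, -0.77], [0.6, -0.29, -0.97, 0, -0.77]]}}

```text
time: 49.3
position: [0.5623, 0.0374, 0.4435]
tcp_rot: [-177.7, -0.1, 162.1]
contact_force: [0.1, 1.1, -0.0]
grip_width: 0.602
gripper_force: 0.0
```

Call:
{"method": "jog_arm", "body": {"deltas": [[0.6, -0.15, -0.5, 0, -0.28], [0.6, -0.29, -0.97, 0, -0.5], [0.6, -0.29, -0.97, 0, -0.77], [0.6, -0.29, -0.97, 0, -0.77]]}}

```text
time: 49.7
position: [0.5338, -0.0587, 0.4441]
tcp_rot: [-177.7, -0.0, 139.3]
contact_force: [0.2, 0.9, 0.3]
grip_width: 0.601
gripper_force: 0.0
```

Call:
{"method": "jog_arm", "body": {"deltas": [[0.6, -0.15, -0.5, 0, -0.28], [0.6, -0.29, -0.97, 0, -0.5], [0.6, -0.29, -0.97, 0, -0.77], [0.6, -0.29, -0.97, 0, -0.77]]}}

```text
time: 50.1
position: [0.5052, -0.1551, 0.4444]
tcp_rot: [-177.7, 0.0, 116.3]
contact_force: [-0.4, 0.2, 0.3]
grip_width: 0.595
gripper_force: 0.0
```

Run:
```python
from h import *
t=snap('top','t9'); s=snap('side','s9'); shifts(t); tip()
a=cv2.resize(s[60:200,270:400,::-1],(390,420),interpolation=cv2.INTER_CUBIC)
b=cv2.resize(t[160:265,335:450,::-1],None,fx=3.4,fy=3.4,interpolation=cv2.INTER_CUBIC)
c=np.zeros((420,800,3),np.uint8);c[:,:390]=a;c[:b.shape[0],400:400+b.shape[1]]=b
cv2.imwrite('pics/c9.png',c)
```

```text
1 score 0.33 rot 6 shift 13 6 c [ 0.5767 -0.2642] dir -85.4
2 score 0.43 rot -6 shift -13 3 c [ 0.5632 -0.3265] dir -88.2
3 score 0.32 rot 30 shift -10 -14 c [ 0.4597 -0.1951] dir -49.0
4 score 0.56 rot -2 shift 2 0 c [ 0.4388 -0.3548] dir -112.6
t 50.2 tcp [ 0.5056 -0.1539  0.4446] rot [-177.7    0.   116.5] tip [ 0.4994 -0.157   0.2728] q6 47.0
```

View pics/c9.png

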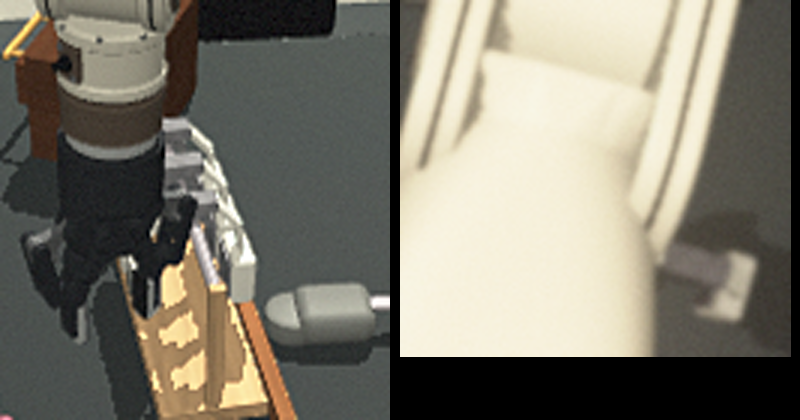

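The composite shows three pairs hanging side by side on the bar. phones4's right cup, at (735,280) in the right panel, is where it was at the start.

Call:
{"method": "jog_arm", "body": {"deltas": [[0.6, -0.15, -0.5, 0, -0.28], [0.6, -0.3, -0.98, 0, -0.5], [0.6, -0.3, -0.98, 0, -0.78], [0.6, -0.3, -0.98, 0, -0.78]]}}

```text
time: 50.6
position: [0.4754, -0.253, 0.4448]
tcp_rot: [-177.7, 0.1, 92.9]
contact_force: [0.3, -0.2, -0.3]
grip_width: 0.595
gripper_force: 0.0
```

Call:
{"method": "jog_arm", "body": {"deltas": [[0.6, -0.15, -0.5, 0, -0.28], [0.6, -0.3, -0.98, -0.2, -0.5], [0.6, -0.3, -0.98, -0.6, -0.78], [0.6, -0.3, -0.98, -0.6, -0.78], [0.6, -0.3, -0.98, -0.6, -0.78], [0.6, -0.3, -0.98, -0.6, -0.78], [0.6, -0.3, -0.98, -0.6, -0.78]]}}

```text
time: 51.3
position: [0.4463, -0.3502, 0.3878]
tcp_rot: [-178.0, 0.2, 69.6]
contact_force: [0.1, -0.2, -0.3]
grip_width: 0.596
gripper_force: 0.0
```

```bash
python3 -c "
from h import *
tip(); shifts(snap('top','t10')); print(pix2w('top',[(338-.42+506/6,165-.42+432/6)],.12))"
```

```text
t 51.3 tcp [ 0.4463 -0.3502  0.3878] rot [-178.     0.2   69.6] tip [ 0.4404 -0.3485  0.2159] q6 73.0
1 score 0.37 rot -40 shift -14 -14 c [ 0.6333 -0.194 ] dir -131.4
2 score 0.21 rot 24 shift 2 14 c [ 0.5326 -0.3647] dir -58.2
3 score 0.47 rot 10 shift 13 0 c [ 0.4215 -0.254 ] dir -69.0
4 score 0.86 rot 0 shift -1 0 c [ 0.439 -0.347] dir -110.6
[[ 0.44002424 -0.34942494]]
```

Still in place; descend and grip.

Call:
{"method": "jog_arm", "body": {"deltas": [[0.6, 0, 0, -0.4, 0], [0.6, 0, 0, -0.8, 0], [0.6, 0, 0, -1, 0], [0.6, 0, 0, -1, 0], [0.6, 0, 0, -1, 0]]}}

```text
time: 51.85
position: [0.4456, -0.3511, 0.2867]
tcp_rot: [-177.8, 0.1, 69.4]
contact_force: [0.2, -0.3, 0.3]
grip_width: 0.598
gripper_force: 0.0
```

Call:
{"method": "jog_arm", "body": {"deltas": [[0.6, 0, 0, -0.03, 0], [0.4, 0, 0, -0.03, 0], [0.3, 0, 0, -0.03, 0], [0.2, 0, 0, -0.03, 0], [0.1, 0, 0, -0.03, 0], [0.1, 0, 0, -0.03, 0], [0.1, 0, 0, -0.03, 0], [0.1, 0, 0, -0.03, 0]]}}

```text
time: 52.65
position: [0.4452, -0.3513, 0.2837]
tcp_rot: [-177.9, 0.1, 69.3]
contact_force: [-1.6, 1.0, 6.5]
grip_width: 0.269
gripper_force: 40.0
```

Call:
{"method": "jog_arm", "body": {"deltas": [[0.1, 0, 0, 0.1, 0], [0.1, 0, 0, 0.3, 0], [0.1, 0, 0, 0.6, 0], [0.1, 0, 0, 1, 0], [0.1, 0, 0, 1, 0]]}}

```text
time: 53.15
position: [0.4459, -0.352, 0.3885]
tcp_rot: [-178.3, 0.3, 69.3]
contact_force: [0.7, -1.1, -0.7]
grip_width: 0.27
gripper_force: 39.5
```

Call:
{"method": "jog_arm", "body": {"deltas": [[0.1, 0, 0, 0.4, 0.2], [0.1, 0, 0, 0.87, 0.4], [0.1, 0, 0.2, 0.87, 0.6], [0.1, 0, 0.3, 0.87, 0.6], [0.1, 0, 0.3, 0.87, 0.6]]}}

```text
time: 53.65
position: [0.4447, -0.3199, 0.4682]
tcp_rot: [-177.6, 0.0, 87.2]
contact_force: [0.5, 1.3, -1.5]
grip_width: 0.27
gripper_force: 39.9
```

Call:
{"method": "jog_arm", "body": {"deltas": [[0.1, 0.2, 0.4, 0, 0.28], [0.1, 0.39, 0.7, 0, 0.55], [0.1, 0.39, 0.98, 0, 0.82], [0.1, 0.39, 0.98, 0, 0.82]]}}

```text
time: 54.05
position: [0.4842, -0.2205, 0.4673]
tcp_rot: [-177.6, -0.1, 112.1]
contact_force: [-0.6, -0.3, -1.4]
grip_width: 0.271
gripper_force: 39.9
```

Call:
{"method": "jog_arm", "body": {"deltas": [[0.1, 0.2, 0.4, 0, 0.28], [0.1, 0.39, 0.7, 0, 0.55], [0.1, 0.39, 0.98, 0, 0.82], [0.1, 0.39, 0.98, 0, 0.82]]}}

```text
time: 54.45
position: [0.5232, -0.123, 0.4675]
tcp_rot: [-177.6, -0.1, 136.7]
contact_force: [-0.2, -0.8, -2.4]
grip_width: 0.267
gripper_force: 40.1
```

Call:
{"method": "jog_arm", "body": {"deltas": [[0.1, 0.2, 0.4, 0, 0.28], [0.1, 0.39, 0.7, 0, 0.55], [0.1, 0.39, 0.98, 0, 0.82], [0.1, 0.39, 0.98, 0, 0.82]]}}

```text
time: 54.85
position: [0.5624, -0.0254, 0.4675]
tcp_rot: [-177.7, -0.1, 161.2]
contact_force: [-0.9, -0.2, -2.2]
grip_width: 0.27
gripper_force: 40.3
```

Call:
{"method": "jog_arm", "body": {"deltas": [[0.1, 0.2, 0.4, 0, 0.28], [0.1, 0.38, 0.7, 0, 0.55], [0.1, 0.38, 0.98, 0, 0.81], [0.1, 0.38, 0.98, 0, 0.81], [0.1, 0.38, 0.98, 0, 0.81], [0.1, 0.38, 0.98, 0, 0.81]]}}

```text
time: 55.45
position: [0.5999, 0.0692, 0.4688]
tcp_rot: [-177.7, 0.0, -174.9]
contact_force: [-0.0, -0.7, -1.8]
grip_width: 0.265
gripper_force: 40.5
```

```bash
python3 -c "
from h import *
tip()"
```

```text
t 55.45 tcp [0.5999 0.0692 0.4688] rot [-177.7    0.  -174.9] tip [0.6006 0.0623 0.2969] q6 2.0
```

Call:
{"method": "jog_arm", "body": {"deltas": [[0.1, 0, 0, -0.3, 0], [0.1, 0, 0, -0.6, 0], [0.1, 0, 0, -0.9, 0], [0.1, 0, 0, -1, 0], [0.1, 0, 0, -1, 0], [0.1, 0, 0, -1, 0]]}}

```text
time: 56.05
position: [0.6003, 0.0702, 0.3708]
tcp_rot: [-177.7, 0.2, -174.7]
contact_force: [0.2, -0.1, -1.2]
grip_width: 0.267
gripper_force: 40.4
```

Call:
{"method": "jog_arm", "body": {"deltas": [[0.1, 0, 0, -0.1, 0], [0.1, 0, 0, -0.16, 0], [0.1, 0, 0, -0.2, 0], [0.1, 0, 0, -0.22, 0], [0.1, 0, 0, -0.24, 0], [0.1, 0, 0, -0.24, 0]]}}

```text
time: 56.65
position: [0.6, 0.071, 0.3453]
tcp_rot: [-177.7, 0.1, -174.6]
contact_force: [0.2, -0.3, -2.0]
grip_width: 0.267
gripper_force: 40.4
```

Call:
{"method": "jog_arm", "body": {"deltas": [[0.1, 0, 0, -0.01, 0], [0.1, 0, 0, -0.02, 0], [0.1, 0, 0, -0.02, 0]]}}

```text
time: 56.95
position: [0.6003, 0.071, 0.3443]
tcp_rot: [-177.7, 0.2, -174.6]
contact_force: [1.3, 0.2, 2.0]
grip_width: 0.27
gripper_force: 40.9
```

Call:
{"method": "jog_arm", "body": {"deltas": [[0.1, 0, 0, -0.01, 0], [0.1, 0, 0, -0.01, 0]]}}

```text
time: 57.15
position: [0.6002, 0.0709, 0.3442]
tcp_rot: [-177.7, 0.3, -174.6]
contact_force: [-0.9, -0.3, 6.5]
grip_width: 0.269
gripper_force: 41.4
```

Seated. Release, rise and back away.

Call:
{"method": "jog_arm", "body": {"deltas": [[0.1, 0, 0, 0.02, 0], [0.35, 0, 0, 0.02, 0], [0.4, 0, 0, 0.02, 0], [0.5, 0, 0, 0.02, 0], [0.5, 0, 0, 0.02, 0], [0.5, 0, 0, 0.2, 0], [0.5, 0, 0, 0.6, 0], [0.5, 0, 0, 1, 0], [0.5, 0, 0, 1, 0], [0.5, 0, 0, 1, 0]]}}

```text
time: 58.15
position: [0.6001, 0.0709, 0.4435]
tcp_rot: [-177.7, 0.3, -174.6]
contact_force: [-0.5, -0.1, -0.3]
grip_width: 0.497
gripper_force: 0.0
```

Call:
{"method": "jog_arm", "body": {"deltas": [[0.5, -0.5, -0.5, 0, -0.3], [0.5, -1, -1, 0, -0.6], [0.5, -1, -1, 0, -0.6], [0.5, -1, -1, 0, -0.6]]}}

```text
time: 58.55
position: [0.4962, -0.0316, 0.4406]
tcp_rot: [-177.6, -0.2, 167.1]
contact_force: [0.9, 0.8, 0.6]
grip_width: 0.5
gripper_force: 0.0
```

Call:
{"method": "jog_arm", "body": {"deltas": [[0.5, -0.5, -0.5, 0, -0.3], [0.5, -1, -1, 0, -0.6], [0.5, -1, -1, 0, -0.6], [0.5, -1, -1, 0, -0.6]]}}

```text
time: 58.95
position: [0.3971, -0.131, 0.4412]
tcp_rot: [-177.6, -0.1, 149.1]
contact_force: [0.3, 0.2, 0.2]
grip_width: 0.503
gripper_force: 0.0
```

Call:
{"method": "jog_arm", "body": {"deltas": [[0.5, 0, -1, 0, 0], [0.5, 0, -1, 0, 0], [0.5, 0, -1, 0, 0], [0.5, 0, -1, 0, 0]]}}

```text
time: 59.35
position: [0.4004, -0.2297, 0.4408]
tcp_rot: [-177.8, -0.1, 149.3]
contact_force: [0.3, -0.0, -0.5]
grip_width: 0.496
gripper_force: 0.0
```

Run:
```python
from h import *
t=snap('top','t11'); s=snap('side','s11')
a=cv2.resize(s[60:210,260:400,::-1],(392,420),interpolation=cv2.INTER_CUBIC)
b=cv2.resize(t[150:260,160:310,::-1],(400,293),interpolation=cv2.INTER_CUBIC)
c=np.zeros((420,800,3),np.uint8);c[:,:392]=a;c[:293,400:]=b
cv2.imwrite('pics/c11.png',c)
tip()
```

```text
t 59.45 tcp [ 0.4003 -0.2283  0.4414] rot [-177.8   -0.   149.4] tip [ 0.3969 -0.234   0.2695] q6 1.0
```

View pics/c11.png

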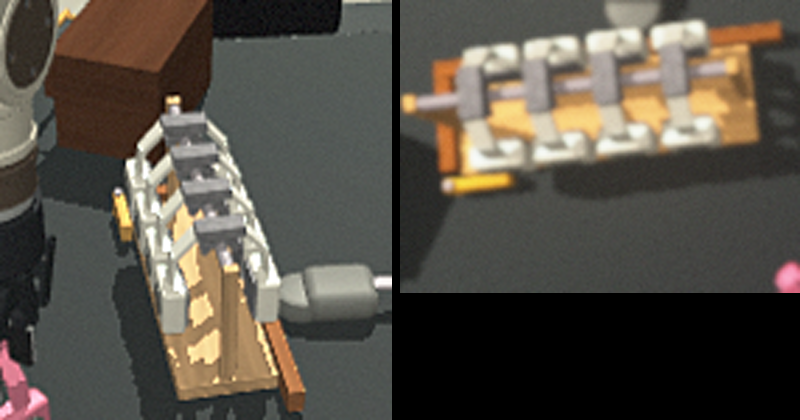

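The final view shows four pairs hanging square and side by side on the bar, the stand in its corner and the turnbutton shut at (445–510, 183) in the right panel. Handing in.

```bash
python3 -c "
from h import *
print(r.finish_job())"
```

```text
the job is handed in; nothing more can be done
None
```

I handed in the job, and the last pictures show the stand home in the fence corner, the turnbutton shut and all four white headphones hanging side by side on the bar; the hand-in returned no verdict.

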